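# Hang the drops on the standing mobile and bring it level

## Task

The standing mobile's rod already carries its little yellow drop out on the left arm. Hang the big red drop on the bare right arm first, then the blue drop on the left arm between the post and the yellow one, easing each weight on gently, without shoving or leaning on the rod, so that it never swings sharply or sinks to its stop. Then slide the hung drops along the rod until it stays level, both tips at the same height to within 4 mm, let go, and leave everything else on the table where it stands.

Things in the scene. Friction and masses are not known exactly. Their poses are not given: they have to be found in the camera images.
- pivot (a point): Middle of the mobile's straight steel rod, on its axis and on the pivot, 215 mm above the table. Axes tilt with the rod: y runs along it to the robot's left, x level away from the robot, z up when level. Rod 10 mm thick, 456 mm long over its end balls (18 mm). Below it a slim post on a round iron foot, 170 mm across, fixed to the table; the fork at the pivot is 44 mm deep and rises 13 mm above the axis.
- beam (a joint): Tilt of the rod in rad: 0 level, positive with the left (+y) end down. A spring bush in the pivot draws it to level with about 1.8 N m per rad, well damped; stops at -0.30 and +0.30 (a small yoke under the pivot).
- rod: The steel rod of the mobile; same origin and axes as the pivot point.
- yellow_eye (a point): Eye by which the yellow drop (38 mm across, about 0.15 kg, not exactly known) hangs for good on the rod, 200 mm left of the pivot; it reaches 85 mm below and 9 mm above the rod's axis. It pulls the left arm down at the start.
- red_grip (a point): Centre of the wooden grip block on top of the hook of the big red drop, z up. Block 20 mm (x) by 14 mm (y) by 42 mm high, to be pinched across y from above. The drop is a painted cast weight, 56 mm across, of about 0.4 kg (not exactly known), standing on its flat foot, which is 125 mm below this point. The saddle hook is under the block.
- blue_grip (a point): The same point on the blue drop: same block and height. The weight is 46 mm across, about 0.27 kg (not exactly known), foot 125 mm below this point.
- red: The big red drop with its hook, origin under its foot.
- blue: The blue drop with its hook, origin under its foot.
- jar_c (a point): Amber paint jar, 52 mm across, 55 mm high; this point is 27 mm up. Leave alone.
- tin_c (a point): Small round steel tin, 60 mm across, 50 mm high; this point is 25 mm up. Leave alone.
- medium_c (a point): Tall amber bottle, 52 mm across, 130 mm high; this point is 65 mm up. Leave alone.
- gesso_c (a point): Tall white bottle, 54 mm across, 140 mm high; this point is 70 mm up. Leave alone.
- coil_c (a point): Flat copper ring, 64 mm across, 14 mm high; this point is in its middle. Leave alone.
- brush1_c (a point): Red-handled brush, 200 mm long, lying on the table. Leave alone.
- dipper_c (a point): Small aluminium cup, 60 mm across, 50 mm high; this point is 25 mm up. Leave alone.
- red_seat (a point): Where the rod's axis lies in the red drop's hook when hung (rod along y), 32 mm below the block's centre: under a steel saddle of inverted V shape, 10 mm wide, that slides on the rod with light friction. The hook's leg is 14 to 20 mm off on -x; its mouth is open to +x, from 2 mm below this point (lip of the saddle) down to 25 mm below (crank): the rod enters best 13 mm below this point.
- blue_seat (a point): The same point in the blue drop's hook, which is the same as the red one's.

How it is judged:
By the outcome, as a careful person would: the job done as asked, in the order asked, and still so for the second after the job is handed in, with the robot touching nothing.
It also fails if it takes over 72 s, if anything falls off the work surface, if the arm or the gripper's body presses on something with over 40 N, if the wrist force passes 120 N, or if a joint passes its speed limit or range.

## Robot

A 7-joint arm with a two-finger parallel gripper is mounted at the origin on the work surface. World frame = base frame: x ahead of the robot, y to its left, z up, the work surface at z = 0. Lengths are in m, angles in rad, forces in N, time in s.
With the tool pointing down it reaches from about 0.425 to 0.875 m from the base axis. Payload 4.7 kg.
Tool frame: the origin (TCP) lies on the centre line of the jaws, within the pads' length; the fingertips stand ahead of it and the grasp point (between the pads) lies 2 mm behind it (nose_length is the z of the fingertips in the tool frame, in m); z points along the fingers, y is the line along which they close (so a half turn about z gives the same grasp; the last joint's range is limited). The gripper opens to 87 mm and grips with 3 to 60 N. Pads are 19 mm wide; open, the fingers measure 117 mm over their backs; the gripper's body (75 mm by 190 mm) begins 51 mm behind the grasp point.
Start: joints at [-1.093, 0.321, -0.07, 1.45, 0.023, 1.371, -0.057], TCP at [0.291, 0.581, 0.24] pointing down, gripper open.
Joint ranges: [-2.86, 2.86], [-0.3, 2.09], [-1.38, 1.24], [0.06, 2.45], [-1.56, 4.7], [0.09, 2.05], [-2.69, 2.69]. Speed limits (rad/s): [2.57, 2.57, 3.14, 3.14, 3.14, 3.14, 3.14].

## Interface

Orientations are given as a rotation vector (axis times angle).
In Python, from bench import * gives the robot as it stands.
- The arm moves only by the tool send_rows, never from a script. Its arguments are lists of equal length, an entry for each row: "xyz": the shift along the tool's x, y, z in mm, a list of three; "dr": the turn, a rotation vector about the tool's x, y, z in rad, a list of three. A call has exactly 10 rows; each row is the pose to reach, as a shift and turn from the pose commanded when the call began, along the tool's axes at that moment; what a row does not reach only later rows make up. A row lasts 1/12 s, in which the tool goes at most 41.7 mm and 7.16 degrees, less where a joint would pass 70% of its speed; a pose out of reach is approached as far as the arm can. A call with a gripper value outside its range is refused whole. "jaw" is the finger opening in mm, from 0 to 87, set as the call begins (left out, the last holds). The fingers move at their own pace and stop on an object; "grip_force" is the grip in N (left out, the last holds). Time passes only in rows, so rows that repeat a pose let the fingers close, or fill a call up. It gives the time, the measured TCP pose, the force, the opening and the grip force at its end, in the units of the state.
- get_state(): the state, without advancing time (a new reading comes with each control period).
- get_image(name): name is "scene" or "top"; returns the picture (384x512x3 uint8, red, green, blue); there is no depth.
- calibration(name): a dict with "vfov" (degrees; the focal length in pixels is half the picture's height over the tangent of half this angle, whatever the lens; pixels are square), "cx", "cy" (the principal point, pixels), "rvec" (rotation vector, rad) and "tvec" (3), from world to camera coordinates, as OpenCV has them. Camera axes: x right, y down, z forward; pixel columns grow to the right and rows downward; lengths in m; the calibration is good to about 2 mm. A picture is of the moment at which its call begins. calibration takes no time and is no camera call.
- close_job(): hands the job in; it is judged then, once.
The state is a dict: "time": time; "joint_positions": joint angles; "qd": joint speeds; "joint_torque": joint torques, N m; "position": TCP position; "tool_rot": TCP orientation; "ft_force": force on the tool from outside, world axes, zero at the start; "torque": the same for the moment, N m; "grip_width": opening from 0.0 (shut) to 1.0 (fully open); "grip_force": force on a finger pad.
Only numpy, scipy, OpenCV 4.12 (cv2) and the standard library are available. Lean on these libraries where they do the work, as an engineer would, in place of code of your own. Each camera call takes 0.05 s, during which the arm holds its last target. There are 200 camera calls.

## Working session

There is one attempt and no reset: what is moved stays moved. The work goes in short steps, Python scripts to look and compute and a tool call to move; the robot and the scene stay as the last step left them, time stands still between calls to the robot, and variables do not carry over. Pictures are saved under pics/ and viewed, at most 10 in all, crops included, and the job is handed in when it is done.

Besides the shell and the picture viewer there is one more tool, called after "Call:" as name(argument=value, ...), one argument or row to a line, values as JSON. send_rows: Moves the arm, as the interface text tells. Its arguments: {"type":"object","properties":{"xyz":{"type":"array"},"dr":{"type":"array"},"jaw":{"type":"number"},"grip_force":{"type":"number"}},"required":["xyz","dr"]}

```bash
mkdir -p pics; ls
python3 - <<'E'
from bench import *
import cv2
s=get_state(); print({k:s[k] for k in ('time','position','tool_rot','ft_force','grip_width')}, s.keys())
for n in('scene','top'):
    cv2.imwrite(f'pics/{n}0.png',cv2.resize(get_image(n)[...,::-1],None,fx=1.5,fy=1.5,interpolation=cv2.INTER_CUBIC)); print(n,calibration(n))
E
```

```text
pics
{'time': 0.0, 'position': array([0.29060298, 0.58084666, 0.23846691]), 'tool_rot': array([-7.21847266e-01, -3.05721044e+00,  2.94619227e-03]), 'ft_force': array([ 0.86252334, -0.39835156,  0.16861473]), 'grip_width': 1.0001556424640026} dict_keys(['time', 'joint_positions', 'qd', 'joint_torque', 'position', 'tool_rot', 'ft_force', 'torque', 'grip_force', 'grip_width'])
scene {'vfov': 50.359334977971294, 'cx': 258.0949876049178, 'cy': 188.28412862989978, 'rvec': array([ 0.77233255,  2.76723959, -0.79355872]), 'tvec': array([ 0.45156404, -0.13245274,  1.48399349])}
top {'vfov': 55.72283547298024, 'cx': 256.6594557661646, 'cy': 187.14726195514135, 'rvec': array([ 2.15270382, -2.18818784,  0.09389037]), 'tvec': array([-0.02391307,  0.5076758 ,  1.30085815])}
```

View pics/scene0.png

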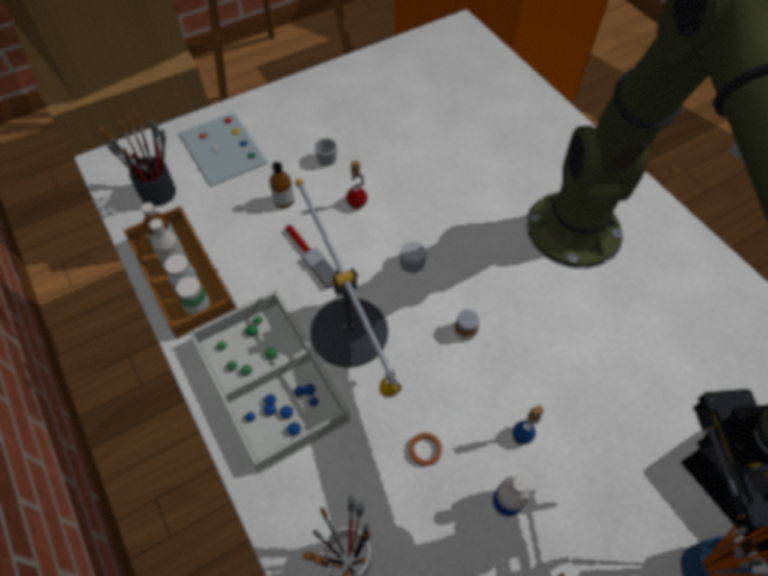

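View pics/top0.png

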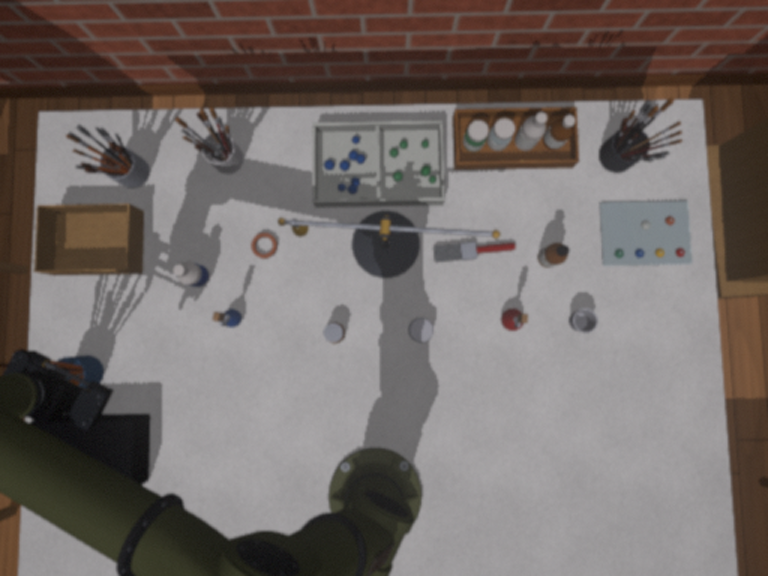

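The rod runs from about (282,222) to (497,234) in the enlarged top view. The red grip is at about (524,318) in top and (356,168) in scene, the blue grip at (219,316) and (536,413). I'll take closer crops next.

```bash
cat > h.py <<'E'
from bench import *
import cv2, numpy as np
from scipy.spatial.transform import Rotation as R
def cam(n):
    c=calibration(n); f=192/np.tan(np.radians(c['vfov']/2))
    return np.array([[f,0,c['cx']],[0,f,c['cy']],[0,0,1]]),np.array(c['rvec']),np.array(c['tvec'])
def proj(n,P):
    K,r,t=cam(n); return cv2.projectPoints(np.float64(P).reshape(-1,1,3),r,t,K,None)[0].reshape(-1,2)
def tri(ps,pt):  # scene px, top px
    M=[]
    for n in('scene','top'):
        K,r,t=cam(n); M.append(K@np.c_[cv2.Rodrigues(r)[0],t])
    X=cv2.triangulatePoints(M[0],M[1],np.float64(ps).reshape(2,1),np.float64(pt).reshape(2,1)).ravel(); X=X[:3]/X[3]
    return X, proj('scene',X)[0]-ps, proj('top',X)[0]-pt
def onz(n,p,z):
    K,r,t=cam(n); Rm=cv2.Rodrigues(r)[0]; d=Rm.T@np.linalg.inv(K)@[p[0],p[1],1]; o=-Rm.T@t
    return o+d*(z-o[2])/d[2]
def crop(im,x,y,w,h,s): return cv2.resize(im[y:y+h,x:x+w,::-1],None,fx=s,fy=s,interpolation=cv2.INTER_CUBIC)
E
python3 - <<'E'
from h import *
s=get_image('scene');t=get_image('top')
a=[crop(t,325,190,40,30,10),crop(t,132,190,40,30,10),crop(s,220,98,40,30,10),crop(s,332,265,40,30,10)]
cv2.imwrite('pics/c1.png',np.vstack([np.hstack(a[:2]),np.hstack(a[2:])]))
b=[crop(t,180,138,160,30,5),crop(s,190,110,90,50,5)[:,:400],crop(s,220,165,80,50,5)]
c=[crop(s,195,115,50,37,8)[:296],crop(s,230,235,50,37,8)[:296]]
cv2.imwrite('pics/c2.png',np.vstack([b[0],np.hstack(c)]))
E
```

```text
(no output)
```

View pics/c1.png

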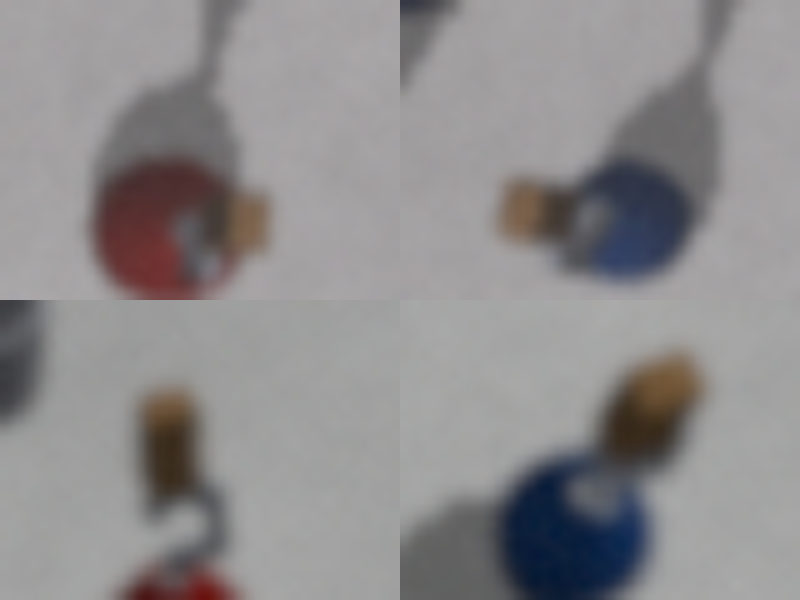

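View pics/c2.png

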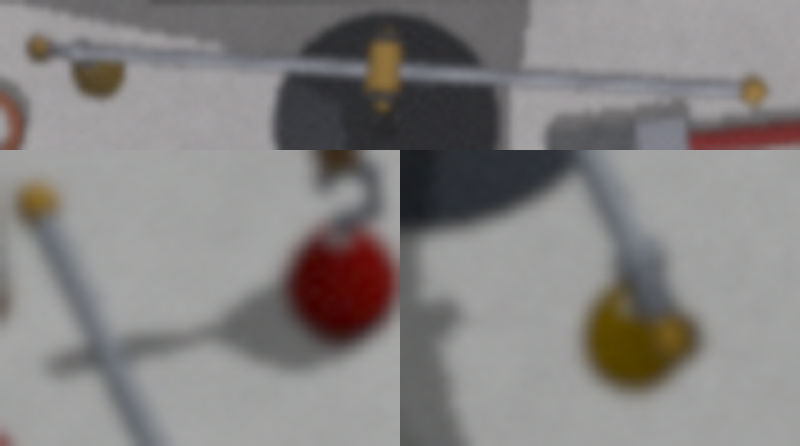

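Run:
```python
from h import *
np.set_printoptions(precision=4,suppress=True)
print('red',*tri((236.2,108.4),(349.6,211.8)),onz('top',(349.6,211.8),.146))
print('blue',*tri((358.4,272.5),(143.8,210.5)),onz('top',(143.8,210.5),.146))
r=tri((199.3,120.9),(330.0,155.8));l=tri((263.6,257.9),(187.2,147.0))
print('R',*r);print('L',*l);print('mid',(r[0]+l[0])/2,'len',np.linalg.norm(r[0]-l[0]))
d=l[0]-r[0];print('yaw',np.degrees(np.arctan2(-d[0],d[1])),'tilt',np.arcsin(-d[2]/np.linalg.norm(d)))
for n,c,x0,y0 in(('top',(166,230),325,190),('top',(230,222),132,190)): # ball centres z~.03
    p=(x0+c[0]/10-.45,y0+c[1]/10-.45); print('body',onz(n,p,.03))
q=[onz('top',p,.001) for p in((386/1.5,244/1.5),)];print('foot',q)
s=get_state();M=R.from_rotvec(s['tool_rot']).as_matrix();print(M,s['joint_positions'])
# yellow-ish blocks orientation: threshold brown top
for nm,x0,y0 in(('red',325,190),('blue',132,190)):
    im=get_image('top')[y0:y0+30,x0:x0+40].astype(int); 
    im=cv2.resize(im.astype(np.uint8),None,fx=10,fy=10,interpolation=cv2.INTER_CUBIC).astype(int)
    m=((im[...,0]>135)&(im[...,0]-im[...,2]>35)&(im[...,1]-im[...,2]>12)).astype(np.uint8)
    c=max(cv2.findContours(m,0,2)[0],key=cv2.contourArea);rr=cv2.minAreaRect(c);print(nm,rr)
    b=cv2.boxPoints(rr)/10+[x0-.45,y0-.45];print([onz('top',p,.146)[:2] for p in b])
    mm=cv2.moments(c);print('centroid',mm['m10']/mm['m00'],mm['m01']/mm['m00'])
```

```text
red [ 0.4107 -0.3391  0.1392] [0.3248 0.0639] [ 0.2599 -0.3492] [ 0.4095 -0.3365  0.146 ]
blue [0.4252 0.3411 0.142 ] [0.1612 0.0116] [ 0.1116 -0.1214] [0.4247 0.3402 0.146 ]
R [ 0.5793 -0.2589  0.2503] [0.4125 0.0943] [ 0.3034 -0.4307]
L [0.6285 0.1892 0.1815] [0.5169 0.077 ] [ 0.3323 -0.4145]
mid [ 0.6039 -0.0348  0.2159] len 0.45610071727031515
yaw -6.268239347185819 tilt 0.15149133867458742
body [ 0.4097 -0.3348  0.03  ]
body [0.4235 0.3381 0.03  ]
foot [array([ 0.601 , -0.0361,  0.001 ])]
[[-0.8944  0.4473 -0.0004]
 [ 0.4473  0.8944 -0.0011]
 [-0.0001 -0.0012 -1.    ]] [-1.0929  0.3215 -0.0701  1.4512  0.0226  1.3708 -0.0569]Traceback (most recent call last):
  File "<stdin>", line 17, in <module>
ValueError: max() iterable argument is empty
```

```bash
cat >> h.py <<'E'
np.set_printoptions(precision=4,suppress=True)
def plan(P,yaw):  # shift/turn in current tool axes to a tool-down pose
    s=get_state(); A=R.from_rotvec(s['tool_rot']); c,q=np.cos(yaw),np.sin(yaw)
    B=R.from_matrix(np.array([[-c,-q,0],[-q,c,0],[0,0,-1]]))
    print('shift mm',(A.inv().apply(np.array(P)-s['position'])*1000).round(1),'dr',(A.inv()*B).as_rotvec().round(3))
E
python3 - <<'E'
import bench
print([n for n in dir(bench) if not n.startswith('__')], getattr(bench,'nose_length',None))
from h import *
t=get_image('top')
for nm,x0,y0,a in(('red',325,190,(249,220)),('blue',132,190,(118,209))):
    im=cv2.resize(t[y0:y0+30,x0:x0+40],None,fx=10,fy=10,interpolation=cv2.INTER_CUBIC).astype(int)
    print(nm,im[a[1],a[0]],im[20,20])
    m=((im[...,0]>105)&(im[...,0]-im[...,2]>18)&(im[...,1]-im[...,2]>3)).astype(np.uint8)
    cs=cv2.findContours(m,0,2)[0]
    for c in cs:
        if cv2.contourArea(c)<500: continue
        b=cv2.boxPoints(cv2.minAreaRect(c))/10+[x0-.45,y0-.45];w=np.array([onz('top',p,.146)[:2] for p in b]);e=np.diff(w,axis=0)
        print(cv2.minAreaRect(c),w.mean(0),np.degrees(np.arctan2(e[:2,1],e[:2,0])),np.linalg.norm(e,axis=1))
plan((.46,.15,.26),0)
E
```

```text
['MotionError', 'calibration', 'close_job', 'get_image', 'get_state', 'nose_length'] 0.017
red [122  96  75] [164 161 163]
((250.96636962890625, 227.01231384277344), (37.37544250488281, 66.25646209716797), 6.4415998458862305) [ 0.408  -0.3366] [ -8.6733 -97.3937] [0.0218 0.0122 0.0218]
blue [122  97  76] [95 94 96]
((119.27796936035156, 211.52659606933594), (39.365638732910156, 60.483436584472656), 9.865806579589844) [0.4241 0.3413] [  -9.1719 -100.7181] [0.0198 0.0131 0.0198]
shift mm [-344.3 -309.9  -20.6] dr [-0.001 -0.    -0.464]
```

Call:
send_rows(
  xyz=[
    [-30, -27, -2],
    [-60, -54, -4],
    [-90, -81, -6],
    [-120, -108, -8],
    [-150, -135, -10],
    [-180, -162, -12],
    [-210, -189, -14],
    [-240, -216, -16],
    [-270, -243, -18],
    [-300, -270, -20],
  ],
  dr=[
    [0, 0, -0.04],
    [0, 0, -0.08],
    [0, 0, -0.12],
    [0, 0, -0.16],
    [0, 0, -0.2],
    [0, 0, -0.24],
    [0, 0, -0.28],
    [0, 0, -0.32],
    [0, 0, -0.354],
    [0, 0, -0.354],
  ],
  jaw=60,
)

```text
time: 1.13
position: [0.4386, 0.2037, 0.2599]
tool_rot: [0.17, 3.136, 0.001]
ft_force: [1.4, 0.6, 0.0]
grip_width: 0.691
grip_force: 0.0
```

Run:
```python
from h import *
s=get_state();print(s['time'],s['position'],s['qd'])
plan((.47,-.2,.27),-.11);plan((.409,-.3365,.2),-.11)
```

```text
1.1333 [0.4386 0.2037 0.2599] [ 0.4594 -0.132   0.499   0.0724  0.0467  0.048   0.8962]
shift mm [ -74.8 -397.9  -10.3] dr [0.001 0.001 0.002]
shift mm [ -28.8 -540.3   59.6] dr [0.001 0.001 0.002]
```

Call:
send_rows(
  xyz=[
    [-10, -40, -1],
    [-20, -80, -2],
    [-30, -120, -3],
    [-40, -160, -4],
    [-50, -200, -5],
    [-60, -240, -6],
    [-65, -280, -7],
    [-68, -320, -8],
    [-70, -360, -9],
    [-65, -400, -10],
  ],
  dr=[
    [0, 0, 0],
    [0, 0, 0],
    [0, 0, 0],
    [0, 0, 0],
    [0, 0, 0],
    [0, 0, 0],
    [0, 0, 0],
    [0, 0, 0],
    [0, 0, 0],
    [0, 0, 0],
  ],
)

```text
time: 1.97
position: [0.4593, -0.2009, 0.2699]
tool_rot: [0.172, 3.135, -0.0]
ft_force: [0.8, 0.9, 0.1]
grip_width: 0.689
grip_force: 0.0
```

Run:
```python
from h import *
s=get_state();print(s['time'],s['position'],s['qd'])
plan((.409,-.3365,.19),-.11)
```

```text
1.9667 [ 0.4593 -0.2009  0.2699] [ 0.4622  0.1335  0.5606 -0.134  -0.0596  0.0237  1.027 ]
shift mm [  35.4 -140.2   79.8] dr [-0.     0.001  0.001]
```

Call:
send_rows(
  xyz=[
    [6, -25, 3],
    [12, -50, 10],
    [18, -75, 20],
    [24, -100, 35],
    [29, -120, 50],
    [33, -132, 65],
    [35, -140, 80],
    [35, -140, 80],
    [35, -140, 80],
    [35, -140, 80],
  ],
  dr=[
    [0, 0, 0],
    [0, 0, 0],
    [0, 0, 0],
    [0, 0, 0],
    [0, 0, 0],
    [0, 0, 0],
    [0, 0, 0],
    [0, 0, 0],
    [0, 0, 0],
    [0, 0, 0],
  ],
)

```text
time: 2.8
position: [0.4098, -0.3339, 0.1903]
tool_rot: [0.171, 3.136, 0.0]
ft_force: [0.2, 0.0, -0.3]
grip_width: 0.688
grip_force: 0.0
```

Run:
```python
from h import *
s=get_state();print(s['time'],s['position'],s['tool_rot'],s['ft_force'])
plan((.409,-.3365,.131),-.11)
im=get_image('top');b=get_image('scene')
cv2.imwrite('pics/d.png',np.hstack([crop(im,310,175,66,66,6),crop(b,205,80,66,66,6)]))
```

```text
2.8 [ 0.4098 -0.3339  0.1903] [0.1709 3.1359 0.0002] [ 0.1749  0.0347 -0.3422]
shift mm [ 0.6 -2.7 59.3] dr [0.    0.001 0.001]
```

View pics/d.png

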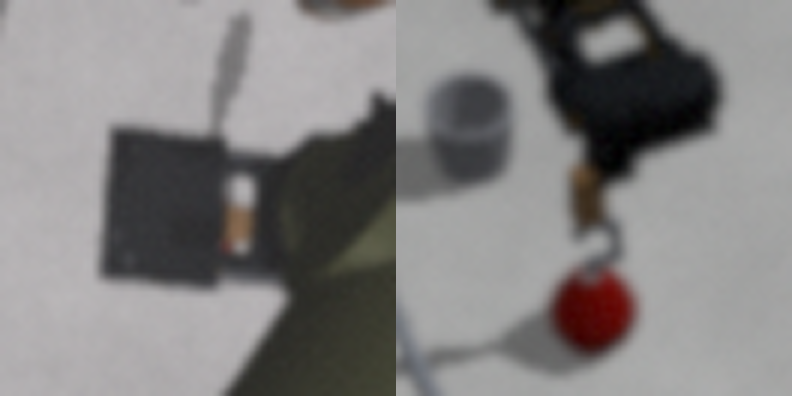

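The block sits between the open fingers (crop 238,222 in top), so I'll descend and grip.

Call:
send_rows(
  xyz=[
    [0, -2, 8],
    [0, -2.5, 20],
    [0, -2.5, 32],
    [0, -2.5, 44],
    [0, -2.5, 54],
    [0, -2.5, 59],
    [0, -2.5, 59],
    [0, -2.5, 59],
    [0, -2.5, 59],
    [0, -2.5, 59],
  ],
  dr=[
    [0, 0, 0],
    [0, 0, 0],
    [0, 0, 0],
    [0, 0, 0],
    [0, 0, 0],
    [0, 0, 0],
    [0, 0, 0],
    [0, 0, 0],
    [0, 0, 0],
    [0, 0, 0],
  ],
)

```text
time: 3.73
position: [0.4091, -0.3372, 0.1312]
tool_rot: [0.172, 3.136, -0.001]
ft_force: [-1.3, -0.5, -0.5]
grip_width: 0.69
grip_force: 0.0
```

Call:
send_rows(
  xyz=[
    [0, 0, 0],
    [0, 0, 0],
    [0, 0, 0],
    [0, 0, 0],
    [0, 0, 0],
    [0, 0, 0],
    [0, 0, 0],
    [0, 0, 0],
    [0, 0, 0],
    [0, 0, 0],
  ],
  dr=[
    [0, 0, 0],
    [0, 0, 0],
    [0, 0, 0],
    [0, 0, 0],
    [0, 0, 0],
    [0, 0, 0],
    [0, 0, 0],
    [0, 0, 0],
    [0, 0, 0],
    [0, 0, 0],
  ],
  jaw=0,
  grip_force=30,
)

```text
time: 4.57
position: [0.4087, -0.3368, 0.1305]
tool_rot: [0.172, 3.137, 0.0]
ft_force: [0.3, -0.5, -1.0]
grip_width: 0.159
grip_force: 30.0
```

Call:
send_rows(
  xyz=[
    [0, 0, -5],
    [0, 0, -20],
    [0, 0, -40],
    [0, 0, -60],
    [0, 0, -85],
    [0, 0, -110],
    [0, 0, -135],
    [0, 0, -155],
    [0, 0, -160],
    [0, 0, -160],
  ],
  dr=[
    [0, 0, 0],
    [0, 0, 0],
    [0, 0, 0],
    [0, 0, 0],
    [0, 0, 0],
    [0, 0, 0],
    [0, 0, 0],
    [0, 0, 0],
    [0, 0, 0],
    [0, 0, 0],
  ],
)

```text
time: 5.4
position: [0.409, -0.3372, 0.2915]
tool_rot: [0.172, 3.135, -0.001]
ft_force: [0.9, 0.0, -4.4]
grip_width: 0.155
grip_force: 30.0
```

Run:
```python
from h import *
s=get_state();print(s['time'],s['position'],s['tool_rot'],s['ft_force'],s['grip_width'])
im=get_image('top');b=get_image('scene')
cv2.imwrite('pics/e.png',np.hstack([crop(im,180,138,160,60,2.5),crop(b,185,60,80,60,5)[:150] if 0 else crop(b,185,60,160,60,2.5)]))
plan((.4098,-.3364,.291),-.11)
m=np.array([.604,-.035]);u=np.array([.109,.994])
for d in(.11,):
    p=m-d*u; print(p); plan((*(p-np.array([.994,-.109])*.07),.284+.016),-.11);plan((*p,.284),-.11)
```

```text
5.4 [ 0.409  -0.3372  0.2915] [ 0.1723  3.1348 -0.0008] [ 0.9301  0.0492 -4.3966] 0.15467128888858597
shift mm [-1.7  0.1 -2. ] dr [ 0.001 -0.002  0.   ]
[ 0.592  -0.1443]
shift mm [-91.8 210.9 -10.9] dr [ 0.001 -0.002  0.   ]
shift mm [-161.8  210.9    4.9] dr [ 0.001 -0.002  0.   ]
```

Call:
send_rows(
  xyz=[
    [-3, 5, 0],
    [-10, 22, 1],
    [-20, 45, 2],
    [-32, 75, 3],
    [-45, 108, 4],
    [-60, 145, 5],
    [-72, 175, 6],
    [-82, 198, 7],
    [-87, 208, 8],
    [-87, 211, 8],
  ],
  dr=[
    [0, 0, 0],
    [0, 0, 0],
    [0, 0, 0],
    [0, 0, 0],
    [0, 0, 0],
    [0, 0, 0],
    [0, 0, 0],
    [0, 0, 0],
    [0, 0, 0],
    [0, 0, 0],
  ],
)

```text
time: 6.33
position: [0.519, -0.133, 0.2805]
tool_rot: [-0.164, -3.134, -0.0]
ft_force: [-0.7, -0.0, -4.4]
grip_width: 0.159
grip_force: 30.0
```

Call:
send_rows(
  xyz=[
    [-5, 0, 0],
    [-10, 0, 0],
    [-15, 0, 0],
    [-20, 0, 0],
    [-25, 0, 0],
    [-30, 0, 0],
    [-34, 0, 0],
    [-36, 0, 0],
    [-36, 0, 0],
    [-36, 0, 0],
  ],
  dr=[
    [0, 0, 0],
    [0, 0, 0],
    [0, 0, 0],
    [0, 0, 0],
    [0, 0, 0],
    [0, 0, 0],
    [0, 0, 0],
    [0, 0, 0],
    [0, 0, 0],
    [0, 0, 0],
  ],
)

```text
time: 7.17
position: [0.554, -0.1407, 0.2825]
tool_rot: [-0.172, -3.136, 0.0]
ft_force: [-0.6, 0.6, -3.4]
grip_width: 0.158
grip_force: 30.0
```

Run:
```python
from h import *
s=get_state();print(s['time'],s['position'],s['tool_rot'],s['ft_force'])
b=get_image('scene'); im=get_image('top')
p=proj('scene',s['position']);q=proj('top',s['position']);print(p,q)
cv2.imwrite('pics/f.png',np.hstack([crop(b,int(p[0,0])-33,int(p[0,1])-20,66,66,6),crop(im,int(q[0,0])-33,int(q[0,1])-33,66,66,6)]))
plan((.592,-.1443,.283),-.11)
```

```text
7.1667 [ 0.554  -0.1407  0.2825] [-0.1724 -3.1364  0.0002] [-0.5732  0.6121 -3.4431]
[[225.6636 137.2098]] [[292.5459 162.553 ]]
shift mm [-38.3   0.5  -0.4] dr [ 0. -0.  0.]
```

View pics/f.png

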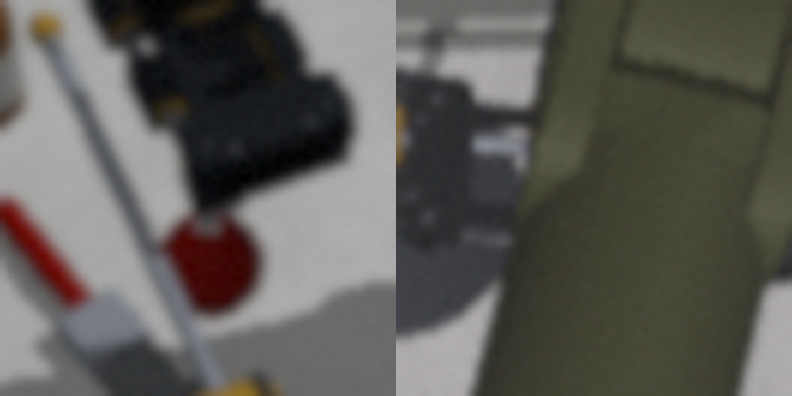

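The rod and the red weight are in view but the gripper hides the hook, so I'll insert slowly and watch the force.

Call:
send_rows(
  xyz=[
    [-3, 0, 0],
    [-7, 0, 0],
    [-12, 0, 0],
    [-17, 0, 0],
    [-22, 0, 0],
    [-27, 0, 0],
    [-32, 0, 0],
    [-36, 0, 0],
    [-38, 0, 0],
    [-38, 0, 0],
  ],
  dr=[
    [0, 0, 0],
    [0, 0, 0],
    [0, 0, 0],
    [0, 0, 0],
    [0, 0, 0],
    [0, 0, 0],
    [0, 0, 0],
    [0, 0, 0],
    [0, 0, 0],
    [0, 0, 0],
  ],
)

```text
time: 8.1
position: [0.5923, -0.1448, 0.2824]
tool_rot: [-0.172, -3.137, 0.0]
ft_force: [-0.7, 0.5, -4.1]
grip_width: 0.158
grip_force: 30.0
```

```bash
cat > tilt.py <<'E'
from h import *
import sys
# sets rod geometry; ball pixel centres by colour near predicted end positions
def tilt(view='scene'):
    im=get_image(view).astype(int); out=[]
    sat=(im[...,0]-im[...,2])
    mid=np.array([.604,-.0348,.2155]);h=np.array([.1078,.9942])
    best=[]
    for sg in(-1,1):
        cand=[]
        for th in np.arange(-.31,.311,.002):
            P=mid+np.r_[sg*h*np.cos(th)*.228,-sg*np.sin(th)*.228]
            cand.append((th,*proj(view,P)[0]))
        c=np.array(cand); lo=(c[:,1:].min(0)-4).astype(int); hi=(c[:,1:].max(0)+5).astype(int)
        sub=im[lo[1]:hi[1],lo[0]:hi[0]]
        w=np.clip((sub[...,0]-sub[...,2])-40,0,None)*((sub[...,0]-sub[...,1])<.75*(sub[...,0]-sub[...,2]))*(sub[...,0]>110)
        yy,xx=np.mgrid[lo[1]:hi[1],lo[0]:hi[0]]
        if w.sum()==0: best.append(None);continue
        p=np.array([(w*xx).sum(),(w*yy).sum()])/w.sum(); i=np.argmin(np.linalg.norm(c[:,1:]-p,axis=1))
        best.append((round(float(c[i,0]),4),p.round(2).tolist(),round(float(np.linalg.norm(c[i,1:]-p)),2),int(w.sum())))
    s=get_state();print('t',round(s['time'],2),s['position'],'F',s['ft_force'],'R',best[0],'L',best[1])
if __name__=='__main__': tilt()
E
python3 tilt.py
```

```text
t 8.15 [ 0.5919 -0.1448  0.2824] F [-0.2101  0.2046 -3.8393] R None L (0.136, [264.43, 257.7], 0.13, 619)
```

Call:
send_rows(
  xyz=[
    [0, 0, 2],
    [0, 0, 4],
    [0, 0, 6],
    [0, 0, 7],
    [0, 0, 8],
    [0, 0, 9],
    [0, 0, 10],
    [0, 0, 11],
    [0, 0, 12],
    [0, 0, 13],
  ],
  dr=[
    [0, 0, 0],
    [0, 0, 0],
    [0, 0, 0],
    [0, 0, 0],
    [0, 0, 0],
    [0, 0, 0],
    [0, 0, 0],
    [0, 0, 0],
    [0, 0, 0],
    [0, 0, 0],
  ],
)

```text
time: 8.98
position: [0.5918, -0.1448, 0.2696]
tool_rot: [0.172, 3.137, -0.0]
ft_force: [-0.7, -1.3, -3.4]
grip_width: 0.155
grip_force: 30.0
```

Call:
send_rows(
  xyz=[
    [0, 0, 1],
    [0, 0, 2],
    [0, 0, 3],
    [0, 0, 4],
    [0, 0, 5],
    [0, 0, 6],
    [0, 0, 7],
    [0, 0, 8],
    [0, 0, 8],
    [0, 0, 8],
  ],
  dr=[
    [0, 0, 0],
    [0, 0, 0],
    [0, 0, 0],
    [0, 0, 0],
    [0, 0, 0],
    [0, 0, 0],
    [0, 0, 0],
    [0, 0, 0],
    [0, 0, 0],
    [0, 0, 0],
  ],
)

```text
time: 9.82
position: [0.5918, -0.1448, 0.2615]
tool_rot: [-0.172, -3.137, 0.0]
ft_force: [-0.9, -1.0, -1.9]
grip_width: 0.158
grip_force: 30.0
```

```bash
python3 tilt.py
```

```text
t 9.87 [ 0.5918 -0.1448  0.2616] F [-1.4152 -0.461  -2.432 ] R None L (0.064, [264.78, 255.69], 0.04, 753)
```

Call:
send_rows(
  xyz=[
    [0, 0, 1],
    [0, 0, 2],
    [0, 0, 3],
    [0, 0, 4],
    [0, 0, 5],
    [0, 0, 6],
    [0, 0, 7],
    [0, 0, 8],
    [0, 0, 9],
    [0, 0, 10],
  ],
  dr=[
    [0, 0, 0],
    [0, 0, 0],
    [0, 0, 0],
    [0, 0, 0],
    [0, 0, 0],
    [0, 0, 0],
    [0, 0, 0],
    [0, 0, 0],
    [0, 0, 0],
    [0, 0, 0],
  ],
)

```text
time: 10.7
position: [0.5918, -0.1449, 0.2516]
tool_rot: [-0.173, -3.137, 0.0]
ft_force: [-2.8, -0.9, -1.0]
grip_width: 0.163
grip_force: 30.0
```

Call:
send_rows(
  xyz=[
    [0, 0, 1],
    [0, 0, 2],
    [0, 0, 3],
    [0, 0, 4],
    [0, 0, 5],
    [0, 0, 6],
    [0, 0, 6],
    [0, 0, 6],
    [0, 0, 6],
    [0, 0, 6],
  ],
  dr=[
    [0, 0, 0],
    [0, 0, 0],
    [0, 0, 0],
    [0, 0, 0],
    [0, 0, 0],
    [0, 0, 0],
    [0, 0, 0],
    [0, 0, 0],
    [0, 0, 0],
    [0, 0, 0],
  ],
)

```text
time: 11.53
position: [0.5918, -0.1447, 0.2456]
tool_rot: [-0.172, -3.137, -0.0]
ft_force: [-3.6, -1.8, -0.9]
grip_width: 0.155
grip_force: 30.0
```

```bash
python3 tilt.py; python3 tilt.py
```

```text
t 11.58 [ 0.5918 -0.1447  0.2456] F [-3.5343  0.0691 -0.6655] R None L (-0.058, [264.69, 251.35], 0.35, 1017)
t 11.63 [ 0.5918 -0.1447  0.2456] F [-3.3191 -0.9426 -0.484 ] R None L (-0.056, [264.68, 251.46], 0.36, 1030)
```

Call:
send_rows(
  xyz=[
    [0.5, 0, 1],
    [1, 0, 2],
    [1.5, 0, 3],
    [2, 0, 3.5],
    [2, 0, 4],
    [2, 0, 4],
    [2, 0, 4],
    [2, 0, 4],
    [2, 0, 4],
    [2, 0, 4],
  ],
  dr=[
    [0, 0, 0],
    [0, 0, 0],
    [0, 0, 0],
    [0, 0, 0],
    [0, 0, 0],
    [0, 0, 0],
    [0, 0, 0],
    [0, 0, 0],
    [0, 0, 0],
    [0, 0, 0],
  ],
)

```text
time: 12.47
position: [0.5901, -0.1442, 0.2416]
tool_rot: [0.172, 3.137, 0.001]
ft_force: [-0.6, 1.2, 0.0]
grip_width: 0.159
grip_force: 30.0
```

```bash
python3 tilt.py; python3 tilt.py
```

```text
t 12.52 [ 0.59   -0.1442  0.2416] F [-0.7354  1.5549  0.6066] R None L (-0.072, [264.62, 250.8], 0.42, 1099)
t 12.57 [ 0.59   -0.1442  0.2416] F [-1.0349  1.1593  0.0314] R None L (-0.074, [264.61, 250.73], 0.42, 1099)
```

Call:
send_rows(
  xyz=[
    [0, 0, 0],
    [0, 0, 0],
    [0, 0, 0],
    [0, 0, 0],
    [0, 0, 0],
    [0, 0, 0],
    [0, 0, 0],
    [0, 0, 0],
    [0, 0, 0],
    [0, 0, 0],
  ],
  dr=[
    [0, 0, 0],
    [0, 0, 0],
    [0, 0, 0],
    [0, 0, 0],
    [0, 0, 0],
    [0, 0, 0],
    [0, 0, 0],
    [0, 0, 0],
    [0, 0, 0],
    [0, 0, 0],
  ],
  jaw=32,
)

```text
time: 13.4
position: [0.5899, -0.1446, 0.2416]
tool_rot: [0.172, 3.137, 0.0]
ft_force: [-0.2, -0.9, 0.3]
grip_width: 0.365
grip_force: 0.0
```

```bash
python3 tilt.py; python3 tilt.py
```

```text
t 13.45 [ 0.5899 -0.1446  0.2416] F [ 0.0297 -0.0297 -0.1755] R None L (-0.072, [264.76, 250.77], 0.28, 1032)
t 13.5 [ 0.5899 -0.1446  0.2416] F [-0.2358  0.819   0.5761] R None L (-0.072, [264.82, 250.82], 0.22, 989)
```

Call:
send_rows(
  xyz=[
    [0, 0, -3],
    [0, 0, -10],
    [0, 0, -20],
    [0, 0, -30],
    [0, 0, -40],
    [0, 0, -50],
    [0, 0, -60],
    [0, 0, -70],
    [15, 0, -75],
    [30, 0, -80],
  ],
  dr=[
    [0, 0, 0],
    [0, 0, 0],
    [0, 0, 0],
    [0, 0, 0],
    [0, 0, 0],
    [0, 0, 0],
    [0, 0, 0],
    [0, 0, 0],
    [0, 0, 0],
    [0, 0, 0],
  ],
)

```text
time: 14.33
position: [0.5602, -0.1413, 0.3224]
tool_rot: [0.172, 3.136, -0.001]
ft_force: [0.3, -0.7, -0.7]
grip_width: 0.367
grip_force: 0.0
```

```bash
python3 tilt.py; python3 -c "
from h import *
plan((.46,.1,.32),-.12)"
```

```text
t 14.38 [ 0.5579 -0.1419  0.3239] F [-0.8215 -1.8971 -0.0976] R (-0.076, [200.79, 131.95], 0.42, 175) L (-0.072, [264.81, 250.84], 0.23, 984)
shift mm [124.1 229.6   4.1] dr [0.001 0.    0.009]
```

Call:
send_rows(
  xyz=[
    [14, 33, 0],
    [28, 66, 0],
    [42, 99, 0],
    [56, 132, 0],
    [70, 165, 0],
    [83, 198, 0],
    [97, 231, 0],
    [111, 264, 0],
    [125, 297, 0],
    [139, 330, 0],
  ],
  dr=[
    [0, 0, 0],
    [0, 0, 0],
    [0, 0, 0],
    [0, 0, 0],
    [0, 0, 0],
    [0, 0, 0],
    [0, 0, 0],
    [0, 0, 0],
    [0, 0, 0],
    [0, 0, 0],
  ],
  jaw=60,
)

```text
time: 15.22
position: [0.4575, 0.2036, 0.3223]
tool_rot: [0.173, 3.136, 0.001]
ft_force: [0.5, 0.6, -0.7]
grip_width: 0.693
grip_force: 0.0
```

```bash
python3 -c "
from h import *
print(get_state()['position']);plan((.4241,.3405,.19),-.12)"
```

```text
[0.4575 0.2036 0.3223]
shift mm [ 48.3 132.3 132.4] dr [0.001 0.001 0.01 ]
```

Call:
send_rows(
  xyz=[
    [8, 25, 5],
    [18, 50, 15],
    [28, 75, 30],
    [36, 100, 50],
    [43, 120, 75],
    [47, 130, 100],
    [48, 132, 125],
    [48, 132, 132],
    [48, 132, 132],
    [48, 132, 132],
  ],
  dr=[
    [0, 0, 0],
    [0, 0, 0],
    [0, 0, 0],
    [0, 0, 0],
    [0, 0, 0.01],
    [0, 0, 0.01],
    [0, 0, 0.01],
    [0, 0, 0.01],
    [0, 0, 0.01],
    [0, 0, 0.01],
  ],
)

```text
time: 16.05
position: [0.4256, 0.3381, 0.1906]
tool_rot: [0.19, 3.135, 0.001]
ft_force: [0.2, -0.4, 0.5]
grip_width: 0.689
grip_force: 0.0
```

Run:
```python
from h import *
s=get_state();print(s['time'],s['position'])
plan((.4241,.3405,.131),-.12)
b=get_image('scene');t=get_image('top')
cv2.imwrite('pics/g.png',np.hstack([crop(b,315,240,66,80,6),crop(b,185,110,66,80,6) if 0 else crop(t,115,165,66,80,6)]))
```

```text
16.05 [0.4256 0.3381 0.1906]
shift mm [ 1.9  2.2 59.6] dr [ 0.     0.001 -0.001]
```

View pics/g.png

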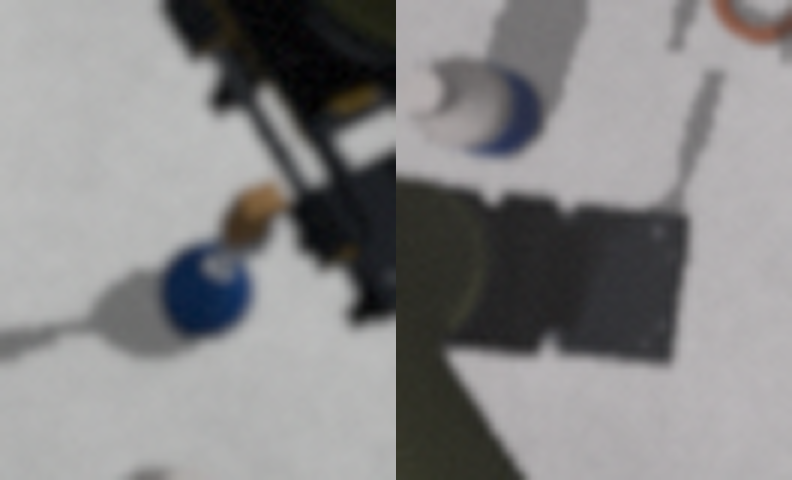

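The blue block is at crop (250,212) just below the fingers, and the white bottle is clear of the gripper.

Call:
send_rows(
  xyz=[
    [2, 2, 8],
    [2, 2, 20],
    [2, 2, 32],
    [2, 2, 44],
    [2, 2, 54],
    [2, 2, 59],
    [2, 2, 59],
    [2, 2, 59],
    [2, 2, 59],
    [2, 2, 59],
  ],
  dr=[
    [0, 0, 0],
    [0, 0, 0],
    [0, 0, 0],
    [0, 0, 0],
    [0, 0, 0],
    [0, 0, 0],
    [0, 0, 0],
    [0, 0, 0],
    [0, 0, 0],
    [0, 0, 0],
  ],
)

```text
time: 16.98
position: [0.4235, 0.341, 0.1313]
tool_rot: [0.188, 3.135, 0.002]
ft_force: [-0.5, -0.7, 0.5]
grip_width: 0.688
grip_force: 0.0
```

Call:
send_rows(
  xyz=[
    [0, 0, 0],
    [0, 0, 0],
    [0, 0, 0],
    [0, 0, 0],
    [0, 0, 0],
    [0, 0, 0],
    [0, 0, 0],
    [0, 0, 0],
    [0, 0, 0],
    [0, 0, 0],
  ],
  dr=[
    [0, 0, 0],
    [0, 0, 0],
    [0, 0, 0],
    [0, 0, 0],
    [0, 0, 0],
    [0, 0, 0],
    [0, 0, 0],
    [0, 0, 0],
    [0, 0, 0],
    [0, 0, 0],
  ],
  jaw=0,
)

```text
time: 17.82
position: [0.423, 0.3407, 0.1306]
tool_rot: [-0.188, -3.136, 0.0]
ft_force: [-0.8, 0.4, -0.5]
grip_width: 0.158
grip_force: 29.9
```

Call:
send_rows(
  xyz=[
    [0, 0, -5],
    [0, 0, -20],
    [0, 0, -40],
    [0, 0, -60],
    [0, 0, -85],
    [0, 0, -110],
    [0, 0, -135],
    [0, 0, -150],
    [0, 0, -155],
    [0, 0, -155],
  ],
  dr=[
    [0, 0, 0],
    [0, 0, 0],
    [0, 0, 0],
    [0, 0, 0],
    [0, 0, 0],
    [0, 0, 0],
    [0, 0, 0],
    [0, 0, 0],
    [0, 0, 0],
    [0, 0, 0],
  ],
)

```text
time: 18.65
position: [0.4235, 0.3409, 0.2867]
tool_rot: [0.188, 3.134, 0.003]
ft_force: [0.7, 0.8, -3.4]
grip_width: 0.161
grip_force: 29.9
```

```bash
python3 tilt.py
python3 - <<'E'
from h import *
s=get_state();print(s['ft_force'],s['grip_width'])
m=np.array([.604,-.035]);u=np.array([.109,.994]);v=np.array([.994,-.109])
for d in(.055,):
    p=m+d*u-v*.002; print(p); plan((*(p-v*.075),.27),-.11);plan((*p,.27),-.11)
E
```

```text
t 18.7 [0.4229 0.3405 0.2851] F [-0.5544 -0.4864 -3.1297] R (-0.076, [200.85, 131.96], 0.37, 214) L (-0.046, [263.93, 251.88], 1.1, 1773)
[-0.5544 -0.4864 -3.1297] 0.15844092734839174
[0.608  0.0199]
shift mm [-147.1 -297.    15.2] dr [-0.   -0.   -0.01]
shift mm [-222.1 -296.2   15.2] dr [-0.   -0.   -0.01]
```

Call:
send_rows(
  xyz=[
    [-10, -15, 1],
    [-25, -45, 3],
    [-42, -80, 5],
    [-60, -118, 7],
    [-78, -156, 9],
    [-96, -194, 11],
    [-114, -232, 13],
    [-130, -268, 15],
    [-142, -290, 15],
    [-147, -300, 15],
  ],
  dr=[
    [0, 0, 0],
    [0, 0, 0],
    [0, 0, 0],
    [0, 0, 0],
    [0, 0, -0.01],
    [0, 0, -0.01],
    [0, 0, -0.01],
    [0, 0, -0.01],
    [0, 0, -0.01],
    [0, 0, -0.01],
  ],
)

```text
time: 19.53
position: [0.5329, 0.0193, 0.2686]
tool_rot: [-0.184, -3.134, 0.005]
ft_force: [-0.1, -0.7, -2.2]
grip_width: 0.158
grip_force: 29.9
```

Call:
send_rows(
  xyz=[
    [0, 0, 0],
    [-5, 0, 0],
    [-10, 0, 0],
    [-15, 0, 0],
    [-20, 0, 0],
    [-25, 0, 0],
    [-29, 0, 0],
    [-32, 0, 0],
    [-32, 0, 0],
    [-32, 0, 0],
  ],
  dr=[
    [0, 0, 0],
    [0, 0, 0],
    [0, 0, 0],
    [0, 0, 0],
    [0, 0, 0],
    [0, 0, 0],
    [0, 0, 0],
    [0, 0, 0],
    [0, 0, 0],
    [0, 0, 0],
  ],
)

```text
time: 20.37
position: [0.565, 0.0217, 0.2705]
tool_rot: [-0.173, -3.137, 0.0]
ft_force: [0.6, -0.5, -2.5]
grip_width: 0.158
grip_force: 29.9
```

```bash
python3 tilt.py
python3 - <<'E'
from h import *
s=get_state()
m=np.array([.604,-.035]);u=np.array([.109,.994]);v=np.array([.994,-.109])
p=m+.052*u-v*.002; plan((*p,.2695),-.11)
b=get_image('scene')
cv2.imwrite('pics/i.png',crop(b,190,110,100,100,6))
E
```

```text
t 20.42 [0.5648 0.0217 0.2705] F [-0.2683  0.6362 -3.771 ] R (-0.076, [200.83, 131.95], 0.38, 205) L (-0.052, [264.31, 251.6], 0.73, 1473)
shift mm [-43.1  -0.1   1. ] dr [-0. -0.  0.]
```

View pics/i.png

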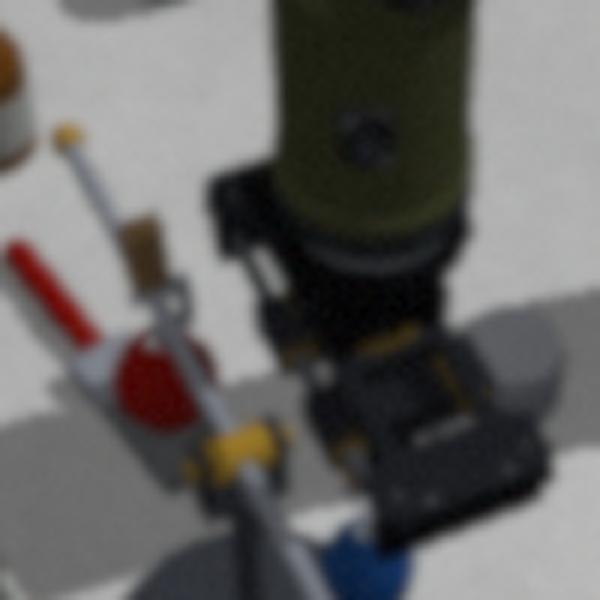

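Red hangs on the rod, block at (143,255), and the gripper with blue is clear of the fork. Insert.

Call:
send_rows(
  xyz=[
    [-3, 0, 0],
    [-8, 0, 0.5],
    [-13, 0, 1],
    [-18, 0, 1],
    [-23, 0, 1],
    [-28, 0, 1],
    [-33, 0, 1],
    [-38, 0, 1],
    [-42, 0, 1],
    [-43, 0, 1],
  ],
  dr=[
    [0, 0, 0],
    [0, 0, 0],
    [0, 0, 0],
    [0, 0, 0],
    [0, 0, 0],
    [0, 0, 0],
    [0, 0, 0],
    [0, 0, 0],
    [0, 0, 0],
    [0, 0, 0],
  ],
)

```text
time: 21.3
position: [0.6084, 0.0169, 0.2694]
tool_rot: [0.173, 3.137, -0.001]
ft_force: [-0.6, -0.0, -3.2]
grip_width: 0.164
grip_force: 29.9
```

Call:
send_rows(
  xyz=[
    [0, 0, 1],
    [0, 0, 2],
    [0, 0, 3],
    [0, 0, 4],
    [0, 0, 5],
    [0, 0, 6],
    [0, 0, 7],
    [0, 0, 8],
    [0, 0, 9],
    [0, 0, 10],
  ],
  dr=[
    [0, 0, 0],
    [0, 0, 0],
    [0, 0, 0],
    [0, 0, 0],
    [0, 0, 0],
    [0, 0, 0],
    [0, 0, 0],
    [0, 0, 0],
    [0, 0, 0],
    [0, 0, 0],
  ],
)

```text
time: 22.13
position: [0.6077, 0.017, 0.2595]
tool_rot: [0.172, 3.137, 0.0]
ft_force: [-0.2, -0.6, -3.2]
grip_width: 0.162
grip_force: 29.9
```

```bash
python3 tilt.py; python3 tilt.py
```

```text
t 22.18 [0.6076 0.0171 0.2593] F [ 0.3001  0.3173 -2.2032] R (-0.076, [200.84, 131.97], 0.38, 214) L (-0.048, [264.22, 251.76], 0.82, 1556)
t 22.23 [0.6076 0.017  0.2594] F [ 0.6537  0.0961 -2.7121] R (-0.076, [200.85, 131.95], 0.36, 211) L (-0.044, [263.94, 251.94], 1.1, 1696)
```

Call:
send_rows(
  xyz=[
    [0, 0, 0.5],
    [0, 0, 1],
    [0, 0, 1.5],
    [0, 0, 2],
    [0, 0, 2.5],
    [0, 0, 3],
    [0, 0, 3.5],
    [0, 0, 4],
    [0, 0, 4.5],
    [0, 0, 5],
  ],
  dr=[
    [0, 0, 0],
    [0, 0, 0],
    [0, 0, 0],
    [0, 0, 0],
    [0, 0, 0],
    [0, 0, 0],
    [0, 0, 0],
    [0, 0, 0],
    [0, 0, 0],
    [0, 0, 0],
  ],
)

```text
time: 23.07
position: [0.6076, 0.0172, 0.2547]
tool_rot: [-0.172, -3.137, -0.001]
ft_force: [-1.1, 1.0, 0.8]
grip_width: 0.155
grip_force: 29.9
```

```bash
python3 tilt.py; python3 tilt.py
```

```text
t 23.12 [0.6076 0.0172 0.2546] F [-1.1671  0.6143 -0.6108] R (-0.004, [200.24, 128.3], 0.32, 234) L (0.016, [264.21, 254.11], 0.72, 1396)
t 23.17 [0.6076 0.0171 0.2546] F [-1.7824  0.4243  0.0125] R (0.0, [200.24, 128.19], 0.31, 241) L (0.012, [264.52, 253.99], 0.42, 1167)
```

Call:
send_rows(
  xyz=[
    [0, 0, 0.5],
    [0, 0, 1],
    [0, 0, 1.5],
    [0, 0, 2],
    [0, 0, 2.5],
    [0, 0, 3],
    [0, 0, 3],
    [0, 0, 3],
    [0, 0, 3],
    [0, 0, 3],
  ],
  dr=[
    [0, 0, 0],
    [0, 0, 0],
    [0, 0, 0],
    [0, 0, 0],
    [0, 0, 0],
    [0, 0, 0],
    [0, 0, 0],
    [0, 0, 0],
    [0, 0, 0],
    [0, 0, 0],
  ],
)

```text
time: 24.0
position: [0.6076, 0.0172, 0.2516]
tool_rot: [-0.172, -3.137, -0.0]
ft_force: [-3.1, 1.4, 2.5]
grip_width: 0.158
grip_force: 29.9
```

```bash
python3 tilt.py; python3 tilt.py
```

```text
t 24.05 [0.6076 0.0172 0.2516] F [-2.8997  2.7734  1.8578] R (0.052, [199.78, 125.64], 0.38, 265) L (0.064, [264.41, 255.63], 0.34, 1094)
t 24.1 [0.6076 0.0172 0.2516] F [-3.5867  1.4422  1.9408] R (0.052, [199.78, 125.65], 0.37, 269) L (0.068, [264.32, 255.78], 0.4, 1172)
```

I've gone slightly past balance, so I'm easing back.

Call:
send_rows(
  xyz=[
    [0.3, 0, -0.5],
    [0.6, 0, -1],
    [1, 0, -1.5],
    [1.3, 0, -2],
    [1.6, 0, -2.5],
    [1.6, 0, -2.8],
    [1.6, 0, -2.8],
    [1.6, 0, -2.8],
    [1.6, 0, -2.8],
    [1.6, 0, -2.8],
  ],
  dr=[
    [0, 0, 0],
    [0, 0, 0],
    [0, 0, 0],
    [0, 0, 0],
    [0, 0, 0],
    [0, 0, 0],
    [0, 0, 0],
    [0, 0, 0],
    [0, 0, 0],
    [0, 0, 0],
  ],
)

```text
time: 24.93
position: [0.6062, 0.0166, 0.2543]
tool_rot: [0.173, 3.137, -0.001]
ft_force: [-0.3, -1.3, -0.7]
grip_width: 0.156
grip_force: 29.9
```

```bash
for i in 1 2 3; do python3 tilt.py; done
```

```text
t 24.98 [0.6062 0.0167 0.2543] F [-0.3115 -0.4974 -0.3015] R (-0.018, [200.32, 129.03], 0.36, 253) L (-0.002, [264.42, 253.49], 0.56, 1228)
t 25.03 [0.6062 0.0167 0.2544] F [ 0.3425 -1.5492 -0.3636] R (-0.018, [200.31, 129.06], 0.38, 244) L (0.004, [264.17, 253.7], 0.79, 1391)
t 25.08 [0.6062 0.0168 0.2544] F [-0.1893 -1.5257 -0.9579] R (-0.018, [200.35, 129.07], 0.35, 237) L (-0.002, [264.36, 253.49], 0.61, 1307)
```

Call:
send_rows(
  xyz=[
    [0, 0, 0.3],
    [0, 0, 0.3],
    [0, 0, 0.3],
    [0, 0, 0.3],
    [0, 0, 0.3],
    [0, 0, 0.3],
    [0, 0, 0.3],
    [0, 0, 0.3],
    [0, 0, 0.3],
    [0, 0, 0.3],
  ],
  dr=[
    [0, 0, 0],
    [0, 0, 0],
    [0, 0, 0],
    [0, 0, 0],
    [0, 0, 0],
    [0, 0, 0],
    [0, 0, 0],
    [0, 0, 0],
    [0, 0, 0],
    [0, 0, 0],
  ],
  jaw=32,
)

```text
time: 25.92
position: [0.6061, 0.0172, 0.2541]
tool_rot: [0.172, 3.137, 0.0]
ft_force: [-0.2, 0.8, 0.4]
grip_width: 0.365
grip_force: 0.0
```

Call:
send_rows(
  xyz=[
    [0, 0, -3],
    [0, 0, -10],
    [0, 0, -20],
    [0, 0, -30],
    [0, 0, -40],
    [0, 0, -50],
    [0, 0, -60],
    [0, 0, -70],
    [20, 0, -75],
    [50, 0, -80],
  ],
  dr=[
    [0, 0, 0],
    [0, 0, 0],
    [0, 0, 0],
    [0, 0, 0],
    [0, 0, 0],
    [0, 0, 0],
    [0, 0, 0],
    [0, 0, 0],
    [0, 0, 0],
    [0, 0, 0],
  ],
)

```text
time: 26.75
position: [0.5573, 0.0223, 0.3344]
tool_rot: [0.174, 3.136, -0.003]
ft_force: [-0.1, 0.7, -0.1]
grip_width: 0.369
grip_force: 0.0
```

Call:
send_rows(
  xyz=[
    [30, 0, 0],
    [60, 0, 0],
    [90, 0, 0],
    [110, 0, 0],
    [120, 0, 0],
    [120, 0, 0],
    [120, 0, 0],
    [120, 0, 0],
    [120, 0, 0],
    [120, 0, 0],
  ],
  dr=[
    [0, 0, 0],
    [0, 0, 0],
    [0, 0, 0],
    [0, 0, 0],
    [0, 0, 0],
    [0, 0, 0],
    [0, 0, 0],
    [0, 0, 0],
    [0, 0, 0],
    [0, 0, 0],
  ],
)

```text
time: 27.58
position: [0.4378, 0.0356, 0.3338]
tool_rot: [-0.174, -3.136, 0.001]
ft_force: [-0.6, 0.2, 0.4]
grip_width: 0.367
grip_force: 0.0
```

```bash
for i in 1 2; do python3 tilt.py; done; python3 -c "
from h import *
b=get_image('scene');t=get_image('top')
cv2.imwrite('pics/j.png',np.vstack([crop(t,180,130,160,40,5),np.hstack([crop(b,190,105,50,50,8),crop(b,230,225,50,50,8)])]))"
```

```text
t 27.63 [0.4377 0.0357 0.3337] F [-0.2547  0.5623 -0.1243] R (-0.002, [200.21, 128.22], 0.34, 211) L (-0.004, [264.82, 253.49], 0.15, 971)
t 27.68 [0.4376 0.0357 0.3337] F [ 0.0469 -0.7286  0.2499] R (-0.002, [200.2, 128.23], 0.36, 210) L (-0.006, [264.81, 253.41], 0.17, 939)
```

View pics/j.png

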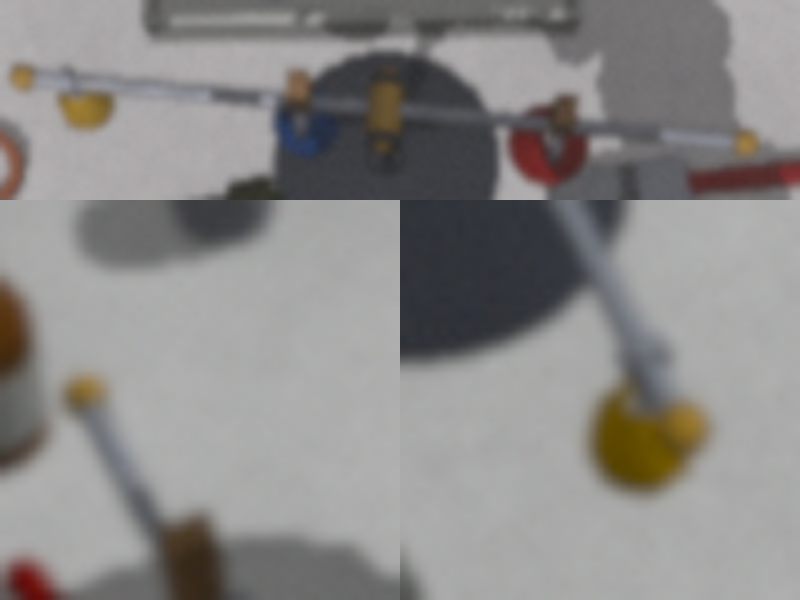

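```bash
cat > line.py <<'E'
from h import *
from scipy.optimize import least_squares
mid=np.array([.604,-.0348,.2152])
def pt(d,th,yaw): return mid+np.r_[d*np.cos(th)*np.array([-np.sin(yaw),np.cos(yaw)]),-d*np.sin(th)]
def fit(ims,ds,show=False):
    obs=[]
    for n in('scene','top'):
        im=cv2.GaussianBlur(ims[n],(0,0),.01) if 0 else ims[n]
        for d in ds:
            p=proj(n,[pt(d,0,-.109),pt(d+.004,0,-.109)]);t=p[1]-p[0];t/=np.linalg.norm(t);nn=np.array([-t[1],t[0]])
            o=np.arange(-8,8.01,.25);q=(p[0]+np.outer(o,nn)).astype(np.float32)
            g=cv2.remap(im,q[None,:,0],q[None,:,1],cv2.INTER_LINEAR)[0].astype(float)
            x=g[:,2]-g[:,0]; x=x-np.median(x); x=np.clip(x-.3*x.max(),0,None)
            k=np.argmax(np.convolve(x,np.ones(9),'same')); w=np.abs(o-o[k])<2.5
            c=(x*o*w).sum()/max((x*w).sum(),1e-6); obs.append((n,d,*(p[0]+c*nn),*nn,c,x.max()))
    def res(v):
        th,yaw,a,b=v; r=[]
        for n,d,u,w,nx,ny,*_ in obs:
            q=proj(n,pt(d,th,yaw))[0]; r.append((q[0]-u)*nx+(q[1]-w)*ny+(a if n=='scene' else b))
        return np.array(r)
    f=least_squares(res,[0,-.109,0,0],loss='soft_l1',f_scale=.1)
    if show:
        for o,r in zip(obs,res(f.x)): print(o[0],round(o[1],3),'c %.2f amp %.0f res %.2f'%(o[6],o[7],r))
    return f.x
def run(show=False,k=3):
    ds=np.r_[np.arange(-.21,-.139,.01),np.arange(.09,.181,.01)]
    ims=[{n:get_image(n) for n in('scene','top')} for _ in range(k)]
    ims={n:np.mean([i[n].astype(np.float32) for i in ims],axis=0) for n in('scene','top')}
    np.savez('pics/last.npz',**ims)
    print('t',get_state()['time'],'th,yaw,off',fit(ims,ds,show))
if __name__=='__main__': run(True)
E
python3 line.py
```

```text
scene -0.21 c 0.75 amp 6 res 0.08
scene -0.2 c 0.58 amp 7 res 0.22
scene -0.19 c 0.53 amp 7 res 0.25
scene -0.18 c 0.53 amp 7 res 0.23
scene -0.17 c 0.79 amp 4 res -0.06
scene -0.16 c 1.14 amp 4 res -0.43
scene -0.15 c 3.50 amp 3 res -2.82
scene -0.14 c 4.91 amp 5 res -4.26
scene 0.09 c 5.34 amp 21 res -5.35
scene 0.1 c 4.90 amp 36 res -4.94
scene 0.11 c 5.17 amp 19 res -5.25
scene 0.12 c -0.40 amp 2 res 0.29
scene 0.13 c -0.48 amp 2 res 0.34
scene 0.14 c -0.67 amp 2 res 0.50
scene 0.15 c -0.60 amp 2 res 0.40
scene 0.16 c -0.34 amp 2 res 0.10
scene 0.17 c -0.07 amp 6 res -0.20
scene 0.18 c -0.25 amp 8 res -0.06
top -0.21 c -0.55 amp 8 res -0.06
top -0.2 c -0.68 amp 7 res 0.07
top -0.19 c -0.68 amp 6 res 0.07
top -0.18 c -0.67 amp 6 res 0.05
top -0.17 c -7.13 amp 5 res 6.51
top -0.16 c -0.47 amp 4 res -0.15
top -0.15 c -0.50 amp 4 res -0.12
top -0.14 c -0.49 amp 4 res -0.13
top 0.09 c -0.45 amp 5 res -0.20
top 0.1 c -0.63 amp 4 res -0.02
top 0.11 c -0.75 amp 6 res 0.09
top 0.12 c -0.71 amp 7 res 0.06
top 0.13 c -0.78 amp 7 res 0.12
top 0.14 c -0.68 amp 7 res 0.02
top 0.15 c -0.69 amp 7 res 0.03
top 0.16 c -0.81 amp 7 res 0.15
top 0.17 c -0.48 amp 7 res -0.18
top 0.18 c -0.16 amp 6 res -0.50
t 28.0833 th,yaw,off [-0.0197 -0.1047  0.2647 -0.6402]
```

Run:
```python
from h import *
z=np.load('pics/last.npz')
def c(n,x,y):
    im=np.clip((z[n]-40)*1.25,0,255).astype(np.uint8); o=crop(im,x,y,20,15,20).copy()
    for k in range(0,20,5): cv2.line(o,(k*20,0),(k*20,299),(0,255,0),1);cv2.line(o,(0,k*20),(399,k*20),(0,255,0),1)
    return o
cv2.imwrite('pics/k.png',np.vstack([np.hstack([c('scene',190,121),c('scene',255,246)]),np.hstack([c('top',319,150),c('top',175,138)])]))
```

```text
(no output)
```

View pics/k.png

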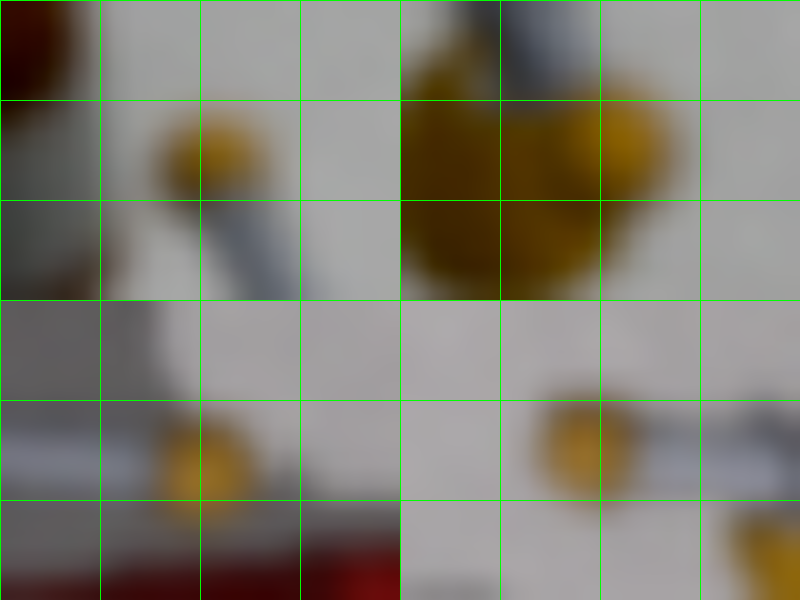

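Run:
```python
from h import *
def th(rs,rt,ls,lt):
    r=tri(rs,rt);l=tri(ls,lt);d=l[0]-r[0]
    return r,l,(r[0]+l[0])/2,np.linalg.norm(d),np.arcsin(-d[2]/np.linalg.norm(d)),np.arctan2(-d[0],d[1])
a=[(200.1,128.6),(328.75,158.0),(265.6,252.15),(183.9,145.0)]
for x in th(*a): print(x)
for i in range(4):
    for j in range(2):
        b=[list(q) for q in a]; b[i][j]+=.3; print(i,j,round(th(*b)[4]-th(*a)[4],4))
m=th(*a)[2]
z=np.load('pics/last.npz')
```

```text
(array([ 0.5793, -0.2626,  0.2115]), array([0.4319, 0.0976]), array([ 0.3162, -0.4473]))
(array([0.6261, 0.1921, 0.2218]), array([0.3163, 0.0473]), array([ 0.2043, -0.2534]))
[ 0.6027 -0.0353  0.2166]
0.4571520484795962
-0.022508439221119333
-0.10240883120082588
0 0 0.0004
0 1 -0.0033
1 0 -0.002
1 1 -0.0017
2 0 -0.0003
2 1 0.0024
3 0 0.0022
3 1 0.0018
```

Run:
```python
import ball
from ball import *
ims=dict(np.load('pics/last.npz'))
def go(mode,rs):
    import scipy.ndimage as nd
    B={}
    for n in('scene','top'):
        for sg in(-1,1):
            im=ims[n].copy()
            if mode=='B': im=np.stack([255-im[...,2],im[...,1],0*im[...,0]],-1)
            # free radius variant
            P=end(sg,0);K,r,t=cam(n);z=(cv2.Rodrigues(r)[0]@P+t)[2];rad=K[0,0]*.009/z*rs
            ch=im[...,0]-im[...,2];c={('scene',-1):(200.1,128.7),('scene',1):(265.3,252.5),('top',-1):(328.7,158.),('top',1):(184,145.)}[n,sg];c=np.array(c,float)
            for it in range(8):
                pts=[]
                for a in np.radians(np.arange(*ARC[n,sg],6)):
                    e=np.array([np.cos(a),np.sin(a)]);o=np.arange(0,rad+2.5,.05);q=c[:,None]+np.outer(e,o)
                    v=nd.map_coordinates(ch,[q[1],q[0]],order=1)
                    g=nd.gaussian_filter1d(np.gradient(v),4); m=(o>rad-1.5)&(o<rad+1.5); k=np.argmin(np.where(m,g,9))
                    if g[k]<-.5: pts.append(q[:,k])
                pts=np.array(pts)
                if rs==1: f=least_squares(lambda x:np.linalg.norm(pts-x[:2],axis=1)-rad,c,loss='soft_l1',f_scale=.15);rr=rad
                else: f=least_squares(lambda x:np.linalg.norm(pts-x[:2],axis=1)-x[2],[*c,rad],loss='soft_l1',f_scale=.15);rr=f.x[2]
                c=f.x[:2]
            B[n,sg]=c;print(mode,n,sg,c.round(2),round(rr,2),len(pts),np.std(f.fun).round(2))
    r=tri(B['scene',-1],B['top',-1]);l=tri(B['scene',1],B['top',1]);d=l[0]-r[0]
    print('mid',(r[0]+l[0])/2,'len',np.linalg.norm(d),'TILT',np.arcsin(-d[2]/np.linalg.norm(d)))
for m in('B','S'):
    for rs in(1,.9999): go(m,rs)
```

```text
B scene -1 [200.21 129.9 ] 2.93 37 0.38
B scene 1 [264.17 253.84] 3.55 22 0.23
B top -1 [328.12 157.99] 2.87 25 0.29
B top 1 [184.43 144.77] 2.85 30 0.23
mid [ 0.6046 -0.0349  0.2103] len 0.4557512050739668 TILT -0.014470508505465175
B scene -1 [200.07 129.26] 2.47 37 0.22
B scene 1 [265.29 252.64] 2.26 22 0.07
B top -1 [329.13 157.68] 2.08 25 0.3
B top 1 [184.03 144.85] 2.53 30 0.19
mid [ 0.6035 -0.0359  0.2138] len 0.4585399926051858 TILT -0.026126960050928877
S scene -1 [200.36 129.92] 2.93 37 0.57
S scene 1 [264.11 253.9 ] 3.55 22 0.3
S top -1 [327.7  158.25] 2.87 25 0.29
S top 1 [185.22 144.95] 2.85 30 0.34
mid [ 0.6042 -0.0351  0.2089] len 0.4531282862631531 TILT -0.005331040057652991
S scene -1 [200.43 128.61] 1.94 37 0.25
S scene 1 [264.67 253.26] 2.82 22 0.17
S top -1 [328.55 158.34] 2.13 25 0.17
S top 1 [184.28 145.18] 2.0 30 0.26
mid [ 0.603  -0.0352  0.2134] len 0.4563127362921412 TILT -0.008741374362558512
```

```bash
sed -i 's/^def cam/import functools\n@functools.cache\ndef cam/' h.py; OLD=1 SHOW=1 python3 line2.py
```

```text
s -0.205 c0.62 a36 r-0.13; s -0.200 c0.64 a38 r-0.16; s -0.195 c0.60 a36 r-0.12; s -0.190 c0.57 a35 r-0.10; s -0.185 c0.58 a36 r-0.12; s -0.180 c0.46 a39 r0.00; s -0.175 c0.35 a45 r0.10; s -0.170 c0.33 a50 r0.11; s -0.165 c0.34 a50 r0.10; s -0.160 c0.25 a48 r0.18; s -0.155 c-0.06 a43 r0.48; s 0.120 c0.00 a0 r-0.04; s 0.125 c0.00 a0 r-0.05; s 0.130 c-3.40 a1 r3.34; s 0.135 c-3.40 a1 r3.33; s 0.140 c0.00 a0 r-0.08; s 0.145 c0.00 a0 r-0.09; s 0.150 c-3.18 a6 r3.08; s 0.155 c-2.81 a14 r2.70; s 0.160 c-1.59 a9 r1.47; s 0.165 c2.82 a7 r-2.95; s 0.170 c1.35 a13 r-1.49; s 0.175 c0.84 a30 r-0.99; t -0.210 c-0.56 a7 r0.02; t -0.205 c-0.64 a7 r0.10; t -0.200 c-0.70 a7 r0.16; t -0.195 c-0.70 a7 r0.16; t -0.190 c-0.68 a6 r0.14; t -0.185 c-0.70 a6 r0.15; t -0.180 c-0.67 a6 r0.12; t -0.175 c-0.49 a5 r-0.07; t -0.170 c-0.47 a4 r-0.09; t -0.165 c-0.51 a4 r-0.05; t -0.160 c-0.47 a4 r-0.09; t -0.155 c-0.41 a4 r-0.15; t -0.150 c-0.51 a4 r-0.05; t -0.145 c-0.29 a4 r-0.28; t -0.140 c-0.47 a4 r-0.10; t 0.090 c-0.44 a5 r-0.24; t 0.095 c-0.55 a4 r-0.13; t 0.100 c-0.62 a4 r-0.06; t 0.105 c-0.53 a4 r-0.15; t 0.110 c-0.75 a6 r0.06; t 0.115 c-0.77 a7 r0.08; t 0.120 c-0.72 a6 r0.02; t 0.125 c-0.79 a7 r0.09; t 0.130 c-0.78 a6 r0.08; t 0.135 c-0.67 a6 r-0.03; t 0.140 c-0.68 a7 r-0.03; t 0.145 c-0.74 a7 r0.04; t 0.150 c-0.67 a7 r-0.03; t 0.155 c-0.73 a6 r0.02; t 0.160 c-0.80 a7 r0.09; t 0.165 c-0.75 a7 r0.04
th,yaw,offs [-0.0283 -0.1019  0.1738 -0.636 ] sd 0.023487514784073103
```

Call:
send_rows(
  xyz=[
    [-15, 0, 0],
    [-40, 0, 0],
    [-70, 0, 0],
    [-100, 0, 0],
    [-130, 0, 0],
    [-150, 0, 0],
    [-165, 0, 0],
    [-170, 0, 0],
    [-170, 0, 0],
    [-170, 0, 0],
  ],
  dr=[
    [0, 0, 0],
    [0, 0, 0],
    [0, 0, 0],
    [0, 0, 0],
    [0, 0, 0],
    [0, 0, 0],
    [0, 0, 0],
    [0, 0, 0],
    [0, 0, 0],
    [0, 0, 0],
  ],
  jaw=36,
)

```text
time: 28.92
position: [0.6056, 0.0172, 0.3339]
tool_rot: [-0.172, -3.136, 0.0]
ft_force: [0.2, 0.3, 0.5]
grip_width: 0.416
grip_force: 0.0
```

```bash
python3 -c "
from h import *
print(get_state()['position']);plan((.6061,.0170,.2555),-.11)"
```

```text
[0.6056 0.0172 0.3339]
shift mm [-0.6 -0.2 78.4] dr [-0.    -0.001  0.   ]
```

Call:
send_rows(
  xyz=[
    [0, 0, 10],
    [0, 0, 22],
    [0, 0, 35],
    [0, 0, 48],
    [0, 0, 58],
    [0, 0, 66],
    [0, 0, 72],
    [0, 0, 76],
    [0, 0, 78],
    [0, 0, 78],
  ],
  dr=[
    [0, 0, 0],
    [0, 0, 0],
    [0, 0, 0],
    [0, 0, 0],
    [0, 0, 0],
    [0, 0, 0],
    [0, 0, 0],
    [0, 0, 0],
    [0, 0, 0],
    [0, 0, 0],
  ],
)

```text
time: 29.75
position: [0.6061, 0.0172, 0.2558]
tool_rot: [-0.172, -3.137, 0.0]
ft_force: [-0.9, 0.4, 0.8]
grip_width: 0.411
grip_force: 0.0
```

Call:
send_rows(
  xyz=[
    [0, 0, 0],
    [0, 0, 0],
    [0, 0, 0],
    [0, 0, 0],
    [0, 0, 0],
    [0, 0, 0],
    [0, 0, 0],
    [0, 0, 0],
    [0, 0, 0],
    [0, 0, 0],
  ],
  dr=[
    [0, 0, 0],
    [0, 0, 0],
    [0, 0, 0],
    [0, 0, 0],
    [0, 0, 0],
    [0, 0, 0],
    [0, 0, 0],
    [0, 0, 0],
    [0, 0, 0],
    [0, 0, 0],
  ],
  jaw=0,
  grip_force=5,
)

```text
time: 30.58
position: [0.6063, 0.0171, 0.2561]
tool_rot: [0.173, 3.136, -0.0]
ft_force: [1.1, -0.1, 0.2]
grip_width: 0.16
grip_force: 5.0
```

```bash
python3 tilt.py
```

```text
t 30.63 [0.6063 0.0171 0.2562] F [ 0.8292 -0.7187 -0.3108] R (0.004, [200.1, 127.96], 0.4, 247) L (0.028, [264.02, 254.52], 0.87, 1397)
```

Call:
send_rows(
  xyz=[
    [0, 1, 0],
    [0, 2.5, 0.1],
    [0, 4.5, 0.3],
    [0, 6.5, 0.5],
    [0, 8.5, 0.7],
    [0, 10.5, 0.8],
    [0, 12.5, 0.9],
    [0, 13.5, 1],
    [0, 14, 1],
    [0, 14, 1],
  ],
  dr=[
    [0, 0, 0],
    [0, 0, 0],
    [0, 0, 0],
    [0, 0, 0],
    [0, 0, 0],
    [0, 0, 0],
    [0, 0, 0],
    [0, 0, 0],
    [0, 0, 0],
    [0, 0, 0],
  ],
)

```text
time: 31.47
position: [0.6077, 0.0315, 0.2551]
tool_rot: [0.172, 3.137, 0.001]
ft_force: [0.5, -1.8, -0.3]
grip_width: 0.158
grip_force: 5.0
```

```bash
python3 tilt.py
```

```text
t 31.52 [0.6077 0.0315 0.2551] F [ 0.5783 -2.0757 -0.4644] R (0.022, [200.05, 127.06], 0.32, 287) L (0.044, [264.12, 254.99], 0.72, 1386)
```

Call:
send_rows(
  xyz=[
    [0, 0, 0],
    [0, 0, 0],
    [0, 0, 0],
    [0, 0, 0],
    [0, 0, 0],
    [0, 0, 0],
    [0, 0, 0],
    [0, 0, 0],
    [0, 0, 0],
    [0, 0, 0],
  ],
  dr=[
    [0, 0, 0],
    [0, 0, 0],
    [0, 0, 0],
    [0, 0, 0],
    [0, 0, 0],
    [0, 0, 0],
    [0, 0, 0],
    [0, 0, 0],
    [0, 0, 0],
    [0, 0, 0],
  ],
  jaw=36,
)

```text
time: 32.35
position: [0.6076, 0.0311, 0.2551]
tool_rot: [0.172, 3.137, 0.0]
ft_force: [-0.7, -0.3, -0.4]
grip_width: 0.414
grip_force: 0.0
```

Call:
send_rows(
  xyz=[
    [0, 0, -3],
    [0, 0, -10],
    [0, 0, -25],
    [0, 0, -40],
    [0, 0, -55],
    [0, 0, -70],
    [0, 0, -80],
    [35, 0, -80],
    [70, 0, -80],
    [110, 0, -80],
  ],
  dr=[
    [0, 0, 0],
    [0, 0, 0],
    [0, 0, 0],
    [0, 0, 0],
    [0, 0, 0],
    [0, 0, 0],
    [0, 0, 0],
    [0, 0, 0],
    [0, 0, 0],
    [0, 0, 0],
  ],
)

```text
time: 33.18
position: [0.4978, 0.0429, 0.3347]
tool_rot: [-0.174, -3.137, 0.003]
ft_force: [-0.9, -0.3, 0.6]
grip_width: 0.413
grip_force: 0.0
```

Call:
send_rows(
  xyz=[
    [20, 0, 0],
    [40, 0, 0],
    [55, 0, 0],
    [60, 0, 0],
    [60, 0, 0],
    [60, 0, 0],
    [60, 0, 0],
    [60, 0, 0],
    [60, 0, 0],
    [60, 0, 0],
  ],
  dr=[
    [0, 0, 0],
    [0, 0, 0],
    [0, 0, 0],
    [0, 0, 0],
    [0, 0, 0],
    [0, 0, 0],
    [0, 0, 0],
    [0, 0, 0],
    [0, 0, 0],
    [0, 0, 0],
  ],
)

```text
time: 34.02
position: [0.439, 0.0496, 0.3348]
tool_rot: [-0.173, -3.136, 0.001]
ft_force: [0.2, 1.1, 0.2]
grip_width: 0.412
grip_force: 0.0
```

```bash
python3 tilt.py; cp pics/last.npz pics/prev.npz
python3 - <<'E'
from h import *
L=[{n:get_image(n) for n in('scene','top')} for _ in range(3)]
ims={n:np.mean([i[n].astype(np.float32) for i in L],axis=0) for n in('scene','top')}; np.savez('pics/last.npz',**ims)
old=np.load('pics/prev.npz')
# shift of each ball patch between the two states, phase correlation by ECC translation
for n,sg,c in(('scene',-1,(200,128)),('scene',1,(265,253)),('top',-1,(329,158)),('top',1,(184,145))):
    x,y=c; f=lambda a:np.clip(a[y-7:y+8,x-7:x+8,0]-a[y-7:y+8,x-7:x+8,2],0,None).astype(np.float32)
    W=np.eye(2,3,dtype=np.float32)
    try:
        cc,W=cv2.findTransformECC(f(old[n]),f(ims[n]),W,cv2.MOTION_TRANSLATION,(3,200,1e-6),None,1); print(n,sg,W[:,2],round(cc,3))
    except Exception as e: print(n,sg,'fail')
E
```

```text
t 34.07 [0.439  0.0496 0.3348] F [ 1.021   0.0866 -0.2331] R (0.02, [200.04, 127.19], 0.34, 225) L (0.016, [264.76, 254.13], 0.17, 927)
scene -1 [-0.1257 -0.9846] 0.994
scene 1 [-0.0581  0.6055] 0.997
top -1 [ 0.311  -0.2586] 0.985
top 1 [0.295  0.2895] 0.994
```

Run:
```python
from h import *
ims=dict(np.load('pics/last.npz'))
def cen(n,x,y,w,mode):
    x/=1.5;y/=1.5;x0,y0=int(round(x-w)),int(round(y-w));s=ims[n][y0:y0+2*w+1,x0:x0+2*w+1]
    bg=np.median(s.reshape(-1,3),axis=0);d=np.linalg.norm((s-bg)-(s-bg).mean(-1,keepdims=True),axis=-1)
    d=np.clip(d-.3*d.max(),0,None);yy,xx=np.mgrid[y0:y0+2*w+1,x0:x0+2*w+1];return np.array([(d*xx).sum(),(d*yy).sum()])/d.sum()
L=[('red',(227,120),(680,252),3),('yel',(235,131),(660,253),3),('blu',(243,143),(640,253),3),('grn',(251,155),(619,253),3),('org',(203,136),(670,220),3),('coil',(425,449),(264,243),15)]
for nm,a,b,w in L:
    p,q=cen('scene',*a,w,0),cen('top',*b,w,0);r=tri(p,q);print(nm,p.round(2),q.round(2),r[0],r[1].round(2),r[2].round(2))
```

```text
red [151.7   79.89] [452.75 168.26] [ 0.5691 -0.7598  0.0062] [0.5  0.14] [ 0.39 -0.61]
yel [156.8   87.28] [440.31 169.91] [ 0.5658 -0.7183 -0.0018] [0.74 0.2 ] [ 0.57 -0.88]
blu [162.16  95.14] [427.48 169.47] [ 0.5664 -0.67   -0.003 ] [0.28 0.08] [ 0.21 -0.32]
grn [167.52 103.14] [413.58 169.37] [ 0.5671 -0.6171 -0.0003] [0.23 0.06] [ 0.18 -0.27]
org [135.2   90.67] [447.75 147.4 ] [ 0.6485 -0.752  -0.0066] [0.14 0.04] [ 0.1  -0.16]
coil [283.32 298.85] [176.03 162.63] [0.6056 0.2664 0.0067] [0.06 0.01] [ 0.04 -0.04]
```

```bash
cat > disc.py <<'E'
from h import *
from scipy.optimize import least_squares
from scipy.special import erf
SEC={('scene',-1):(-190,10),('scene',1):(-95,15),('top',-1):(-85,25),('top',1):(100,260)}
C0={('scene',-1):(200.1,128.3),('scene',1):(265.1,252.9),('top',-1):(328.7,158.),('top',1):(184.2,145.)}
Z={('scene',-1):2.93,('scene',1):3.55,('top',-1):2.87,('top',1):2.85}
def one(n,sg,im,c=None):
    c=np.array(C0[n,sg]);rad=Z[n,sg];a0,a1=SEC[n,sg]
    for it in range(3):
        x0,y0=np.round(c).astype(int)-7;yy,xx=np.mgrid[y0:y0+15,x0:x0+15];dx,dy=xx-c[0],yy-c[1]
        ang=np.degrees(np.arctan2(dy,dx));rr=np.hypot(dx,dy);m=(((ang-a0)%360)<=(a1-a0))&(rr<rad+2.2)&(rr>rad-1.6)
        v=im[y0:y0+15,x0:x0+15,2][m];X,Y=xx[m],yy[m]
        def res(p): 
            d=rad-np.hypot(X-p[0],Y-p[1]);f=.5*(1+erf(d/(p[4]*1.414)));return (p[2]*(1-f)+p[3]*f-v)/10
        f=least_squares(res,[*c,150,40,.8],loss='soft_l1',bounds=([c[0]-3,c[1]-3,60,0,.4],[c[0]+3,c[1]+3,220,110,1.6]));c=f.x[:2]
    return c,f.x[2:],np.sqrt(np.mean(f.fun**2))*10
def tilt_of(ims):
    B={}
    for k in SEC:
        c,o,e=one(*k,ims[k[0]]);B[k]=c;print(k,c.round(2),o.round(2),'rms %.1f'%e)
    r=tri(B['scene',-1],B['top',-1]);l=tri(B['scene',1],B['top',1]);d=l[0]-r[0]
    print('res',r[1],r[2],l[1],l[2],'mid',(r[0]+l[0])/2,'len',np.linalg.norm(d),'TILT',np.arcsin(-d[2]/np.linalg.norm(d)))
if __name__=='__main__':
    for f in('prev','last'): tilt_of(dict(np.load(f'pics/{f}.npz')))
E
python3 disc.py
```

```text
('scene', -1) [199.92 129.54] [165.46  67.56   0.92] rms 8.5
('scene', 1) [264.16 253.43] [167.04  33.05   1.24] rms 2.6
('top', -1) [328.61 159.09] [168.69  36.27   1.6 ] rms 12.4
('top', 1) [184.4  144.76] [173.08  78.04   0.84] rms 2.6
res [0.8409 0.186 ] [ 0.6127 -0.8733] [0.5812 0.0863] [ 0.3736 -0.4666] mid [ 0.6037 -0.0366  0.2098] len 0.45863744172432847 TILT -0.023986419035093496
('scene', -1) [199.76 128.41] [163.36  73.06   0.83] rms 8.3
('scene', 1) [264.08 254.14] [167.5   43.27   1.09] rms 3.1
('top', -1) [331.83 158.85] [159.79 105.46   0.78] rms 12.1
('top', 1) [184.74 145.13] [174.69  76.66   0.84] rms 2.0
res [0.1145 0.0263] [ 0.0843 -0.1186] [0.6116 0.0906] [ 0.393  -0.4911] mid [ 0.6031 -0.0412  0.2054] len 0.4677755736893517 TILT -0.021428878125929394
```

Call:
send_rows(
  xyz=[
    [-20, 0, 0],
    [-50, 0, 0],
    [-85, 0, 0],
    [-120, 0, 0],
    [-150, 0, 0],
    [-165, 0, 0],
    [-170, 0, 0],
    [-170, 0, 15],
    [-170, 0, 28],
    [-170, 0, 40],
  ],
  dr=[
    [0, 0, 0],
    [0, 0, 0],
    [0, 0, 0],
    [0, 0, 0],
    [0, 0, 0],
    [0, 0, 0],
    [0, 0, 0],
    [0, 0, 0],
    [0, 0, 0],
    [0, 0, 0],
  ],
)

```text
time: 35.2
position: [0.6069, 0.0313, 0.294]
tool_rot: [-0.172, -3.136, -0.001]
ft_force: [-0.1, -0.2, -0.5]
grip_width: 0.414
grip_force: 0.0
```

Call:
send_rows(
  xyz=[
    [0, 0, 8],
    [0, 0, 16],
    [0, 0, 24],
    [0, 0, 32],
    [0, 0, 37],
    [0, 0, 39],
    [0, 0, 39],
    [0, 0, 39],
    [0, 0, 39],
    [0, 0, 39],
  ],
  dr=[
    [0, 0, 0],
    [0, 0, 0],
    [0, 0, 0],
    [0, 0, 0],
    [0, 0, 0],
    [0, 0, 0],
    [0, 0, 0],
    [0, 0, 0],
    [0, 0, 0],
    [0, 0, 0],
  ],
)

```text
time: 36.03
position: [0.6079, 0.0311, 0.2566]
tool_rot: [0.172, 3.136, 0.0]
ft_force: [0.0, 0.1, -0.6]
grip_width: 0.415
grip_force: 0.0
```

Call:
send_rows(
  xyz=[
    [0, 0, 0],
    [0, 0, 0],
    [0, 0, 0],
    [0, 0, 0],
    [0, 0, 0],
    [0, 0, 0],
    [0, 0, 0],
    [0, 0, 0],
    [0, 0, 0],
    [0, 0, 0],
  ],
  dr=[
    [0, 0, 0],
    [0, 0, 0],
    [0, 0, 0],
    [0, 0, 0],
    [0, 0, 0],
    [0, 0, 0],
    [0, 0, 0],
    [0, 0, 0],
    [0, 0, 0],
    [0, 0, 0],
  ],
  jaw=0,
)

```text
time: 36.87
position: [0.6077, 0.0312, 0.2561]
tool_rot: [0.172, 3.137, 0.0]
ft_force: [-0.1, 0.7, -0.6]
grip_width: 0.158
grip_force: 5.0
```

Call:
send_rows(
  xyz=[
    [0, -0.5, 0],
    [0, -1, 0],
    [0, -2, 0],
    [0, -3, -0.2],
    [0, -3.5, -0.3],
    [0, -4, -0.3],
    [0, -4, -0.3],
    [0, -4, -0.3],
    [0, -4, -0.3],
    [0, -4, -0.3],
  ],
  dr=[
    [0, 0, 0],
    [0, 0, 0],
    [0, 0, 0],
    [0, 0, 0],
    [0, 0, 0],
    [0, 0, 0],
    [0, 0, 0],
    [0, 0, 0],
    [0, 0, 0],
    [0, 0, 0],
  ],
)

```text
time: 37.7
position: [0.6072, 0.0271, 0.2564]
tool_rot: [0.172, 3.137, 0.0]
ft_force: [0.5, 1.3, 0.1]
grip_width: 0.16
grip_force: 5.0
```

Call:
send_rows(
  xyz=[
    [0, 0, 0],
    [0, 0, 0],
    [0, 0, 0],
    [0, 0, 0],
    [0, 0, 0],
    [0, 0, 0],
    [0, 0, 0],
    [0, 0, 0],
    [0, 0, 0],
    [0, 0, 0],
  ],
  dr=[
    [0, 0, 0],
    [0, 0, 0],
    [0, 0, 0],
    [0, 0, 0],
    [0, 0, 0],
    [0, 0, 0],
    [0, 0, 0],
    [0, 0, 0],
    [0, 0, 0],
    [0, 0, 0],
  ],
  jaw=36,
)

```text
time: 38.53
position: [0.6072, 0.0272, 0.2564]
tool_rot: [0.172, 3.137, 0.0]
ft_force: [0.0, -0.0, -0.7]
grip_width: 0.412
grip_force: 0.0
```

Call:
send_rows(
  xyz=[
    [0, 0, -3],
    [0, 0, -10],
    [0, 0, -25],
    [0, 0, -40],
    [0, 0, -55],
    [0, 0, -70],
    [0, 0, -80],
    [35, 0, -80],
    [70, 0, -80],
    [110, 0, -80],
  ],
  dr=[
    [0, 0, 0],
    [0, 0, 0],
    [0, 0, 0],
    [0, 0, 0],
    [0, 0, 0],
    [0, 0, 0],
    [0, 0, 0],
    [0, 0, 0],
    [0, 0, 0],
    [0, 0, 0],
  ],
)

```text
time: 39.37
position: [0.4974, 0.0389, 0.336]
tool_rot: [-0.174, -3.137, 0.003]
ft_force: [-1.1, 0.6, 1.0]
grip_width: 0.413
grip_force: 0.0
```

Call:
send_rows(
  xyz=[
    [20, 0, 0],
    [40, 0, 0],
    [55, 0, 0],
    [60, 0, 0],
    [60, 0, 0],
    [60, 0, 0],
    [60, 0, 0],
    [60, 0, 0],
    [60, 0, 0],
    [60, 0, 0],
  ],
  dr=[
    [0, 0, 0],
    [0, 0, 0],
    [0, 0, 0],
    [0, 0, 0],
    [0, 0, 0],
    [0, 0, 0],
    [0, 0, 0],
    [0, 0, 0],
    [0, 0, 0],
    [0, 0, 0],
  ],
)

```text
time: 40.2
position: [0.4386, 0.0457, 0.3361]
tool_rot: [-0.173, -3.136, 0.001]
ft_force: [0.7, 0.7, -0.1]
grip_width: 0.413
grip_force: 0.0
```

```bash
python3 tilt.py
python3 - <<'E'
from h import *
L=[{n:get_image(n) for n in('scene','top')} for _ in range(4)]
ims={n:np.mean([i[n].astype(np.float32) for i in L],axis=0) for n in('scene','top')}; np.savez('pics/now.npz',**ims)
# signature sweep: block vertical check red/blue leaning not needed; full-frame ball shift vs 'last'
old=np.load('pics/last.npz')
for n,sg,c in(('scene',-1,(200,128)),('scene',1,(265,253)),('top',-1,(329,158)),('top',1,(184,145))):
    x,y=c; f=lambda a:np.clip(a[y-7:y+8,x-7:x+8,0]-a[y-7:y+8,x-7:x+8,2],0,None).astype(np.float32)
    cc,W=cv2.findTransformECC(f(old[n]),f(ims[n]),np.eye(2,3,dtype=np.float32),cv2.MOTION_TRANSLATION,(3,200,1e-6),None,1); print(n,sg,W[:,2],round(cc,3))
E
```

```text
t 40.25 [0.4385 0.0457 0.3361] F [ 0.7819 -0.0216 -0.2504] R (0.014, [200.13, 127.43], 0.3, 202) L (0.018, [264.65, 254.24], 0.27, 1073)
scene -1 [0.0131 0.2558] 0.997
scene 1 [ 0.0463 -0.1329] 0.999
top -1 [-0.0638  0.0748] 0.998
top 1 [-0.0467 -0.0639] 0.999
```

```bash
python3 -c "
from bench import *
print(close_job())"
```

```text
the job is handed in; nothing more can be done
None
```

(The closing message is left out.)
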